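# Finish a pinwheel layer of cartons on a packing turntable

## Robot

A 6-joint arm with a two-finger parallel gripper is mounted at the origin on the work surface. World frame = base frame: x ahead of the robot, y to its left, z up, the work surface at z = 0. Lengths are in m, angles in rad, forces in N, time in s.
With the tool pointing down it reaches from about 0.35 to 0.975 m from the base axis. Payload 7.1 kg.
Tool frame: the origin (TCP) lies at the centre of the arm's flange, where the gripper is bolted on; the fingertips stand 182 mm ahead of it and the grasp point (between the pads) lies 163 mm ahead of it (ctrl.grip_depth is the z of the grasp point in the tool frame, in m); z points along the fingers, y is the line along which they close (so a half turn about z gives the same grasp; the last joint's range is limited). The gripper opens to 88 mm and grips with 3 to 60 N. Pads are 20 mm wide; open, the fingers measure 115 mm over their backs; the gripper's body (75 mm by 178 mm) begins 61 mm behind the grasp point.
Start: joints at [-1.191, 0.423, 1.63, -0, 1.089, -0.019], TCP at [0.243, -0.576, 0.405] pointing down, gripper open.
Joint ranges: [-3, 3], [-0.9, 2.11], [0.09, 2.58], [-1.31, 4.45], [0.11, 2.69], [-2.54, 2.54]. Speed limits (rad/s): [2.39, 2.39, 3.01, 3.14, 3.14, 3.14].

## Interface

Orientations are given as a unit quaternion [w, x, y, z].
In Python, from cell import monitor, optics, ticket, ctrl gives the robot as it stands.
- The arm moves only by the shell command python3 -m crank 'ROWS'. ROWS is JSON, a list of rows, each an object with "delta_pos": the shift along the tool's x, y, z scaled (see below), a list of three; "spin": the turn about the tool's z scaled (see below); "hand": the opening, from -1 (shut) to 1 (fully open). In form: [{"delta_pos": [dx, dy, dz], "spin": spin, "hand": hand}, ...]. A call has 1 to 12 rows; each row is the pose to reach, as a shift and turn from the pose commanded when the call began, along the tool's axes at that moment; what a row does not reach only later rows make up. The controller multiplies each number of a shift by 300 mm and each number of a turn by 30 degrees. A row lasts 1/8 s, in which the tool goes at most 62.5 mm and 10.7 degrees, less where a joint would pass 70% of its speed; a pose out of reach is approached as far as the arm can. A call with a number of a shift or a turn outside -1 to 1 is refused whole. A call with a gripper value outside its range is refused whole. The fingers move at their own pace and stop on an object; the grip force is fixed at half the most. Time passes only in rows, so rows that repeat a pose let the fingers close. It gives the time, the measured TCP pose, the force, the opening and the grip force at its end, in the units of the state.
- monitor.get_state(): the state, without advancing time (a new reading comes with each control period).
- optics.get_image(name): name is "scene" or "top" or "wrist"; returns (picture, depth): 420x560x3 uint8, red, green, blue; 420x560 float32, m along the optical axis (not along the pixel's ray), 0 where there is no reading.
- optics.camera_model(name): a dict with "K" (3x3 intrinsics, pixels), "cam_to_world" (4x4, takes a point from camera to world coordinates). Camera axes: x right, y up, looking along -z (the intrinsics and any distortion apply to the point x, -y, -z); pixel columns grow to the right and rows downward; lengths in m; the calibration is good to about 2 mm. A picture is of the moment at which its call begins: read the wrist's pose just before it. camera_model takes no time and is no camera call; for the wrist camera it gives the pose at the moment of the call.
- ticket.job_done(): hands the job in; it is judged then, once.
The state is a dict: "t": time; "q": joint angles; "joint_velocities": joint speeds; "tau": joint torques, N m; "tool_pos": TCP position; "orientation": TCP orientation; "force": force on the tool from outside, world axes, zero at the start; "wrist_torque": the same for the moment, N m; "width": finger opening in m; "gripper_force": force on a finger pad.
Only numpy, scipy, OpenCV 4.12 (cv2) and the standard library are available. Lean on these libraries where they do the work, as an engineer would, in place of code of your own. Each camera call takes 0.05 s, during which the arm holds its last target. There are 200 camera calls.

## Task

Finish the layer of slate-blue reagent cartons on the blue slab of the packing turntable: set the three loose ones down flat round the one already there, as a close four-carton pinwheel with the square hole left in the middle, every carton square with the slab, flush with its edges and with its label facing outwards. Before or after loading, as suits you, swing the turntable (it has a black grip) its quarter turn right round to the other stop, so that the layer stands ready for the scanner. Keep the cartons upright, and leave the white carton and everything else on the bench where it stands.

Things in the scene. Friction and masses are not known exactly. Their poses are not given: they have to be found in the camera images.
- carton_a: loose carton to be packed: slate-blue printed carton, 130 (x) x 60 (y) x 55 mm high, about 0.33 kg, firm and full; origin at the centre of its underside, x along its length, z up. White and violet label on its +y long side, folded 20 mm over that top edge; plain on the other long side; tan closing tape along the top. Starts upright on the bench at any yaw.
- carton_b: loose carton to be packed: slate-blue printed carton, 130 (x) x 60 (y) x 55 mm high, about 0.33 kg, firm and full; origin at the centre of its underside, x along its length, z up. White and violet label on its +y long side, folded 20 mm over that top edge; plain on the other long side; tan closing tape along the top. Starts upright on the bench at any yaw.
- carton_c: loose carton to be packed: slate-blue printed carton, 130 (x) x 60 (y) x 55 mm high, about 0.33 kg, firm and full; origin at the centre of its underside, x along its length, z up. White and violet label on its +y long side, folded 20 mm over that top edge; plain on the other long side; tan closing tape along the top. Starts upright on the bench at any yaw.
- carton_set: the carton already in its right place on the slab, loose, same size, frame and label as the others. Its axes agree with the slab's: it lies along the slab's x, label outwards over the slab's +y edge, filling the -x +y corner, origin at about (-32,+67) mm in the slab frame. A carton gripped across its 60 mm width can be set in if the inner finger comes down over the hole in the middle.
- carton_a_label (a point): centre of the label side (+y long side) of carton_a: 30 mm from its middle, 27.5 mm above its underside; axes as the carton's
- carton_b_label (a point): centre of the label side (+y long side) of carton_b: 30 mm from its middle, 27.5 mm above its underside; axes as the carton's
- carton_c_label (a point): centre of the label side (+y long side) of carton_c: 30 mm from its middle, 27.5 mm above its underside; axes as the carton's
- carton_set_label (a point): centre of the label side (+y long side) of carton_set: 30 mm from its middle, 27.5 mm above its underside; axes as the carton's
- turntable (a joint): hinge of the packing turntable, upright axis through the slab's centre: 0 at the start against one stop, 1.571 rad (a quarter turn anticlockwise from above) against the other stop. Braked: it takes about 2 to 3 N at the grip to turn and stays where it is left.
- slab (a point): centre of the blue slab's top (grey grip mat), 58 mm above the bench; slab 200 x 200 x 20 mm, clamped on the disc; x, y along its edges, z up; turns with the table. Pinwheel places, carton middles in this frame (mm): (-32,+67) already filled, lengthwise along x; (-67,-32) along y; (+32,-67) along x; (+67,+32) along y. Hole left: about 75 mm square; end gaps about 5 mm.
- handle (a point): centre of the top, 110 mm above the bench, of the turntable's upright round black grip: 24 mm across, 54 mm tall, on the rim of the disc 156 mm from the turning axis, off the slab's -x +y corner (135 degrees in the slab frame). It turns with the table and can be pinched from above.
- table_base: base of the turntable, fixed; origin on the turning axis at bench height, axes as the slab's at joint value 0. A fixed scanner 165 mm tall stands close behind it. It carries an aluminium disc 340 mm across, top 38 mm above the bench, and two red-capped stop pins (38 mm high, 184 mm from the axis) between which a tab under the black grip, reaching 194 mm from the axis, swings.
- tip_carton: bystander: loose white carton with a teal-banded label, 110 x 68 x 68 mm high, origin at the centre of its underside; not part of this layer, leave it where it stands
- label_roll: bystander: loose roll of white labels lying flat, 80 mm across, 50 mm tall, with a 38 mm bore; origin under its centre
- reagent_jar: bystander: loose amber jar, 76 mm across, 95 mm tall, black cap; origin under its centre
- tape_dispenser: bystander: loose grey bench tape dispenser, 130 x 66 x 75 mm high; origin under its centre
- tube_rack: bystander: loose blue tube rack with capped tubes, 200 x 75 x 68 mm high, x along its length; origin under its centre
- carousel: bystander: loose white tube carousel with a black knob, 200 mm across, 72 mm tall over the knob; origin under its centre

How it is judged:
At the end, for the whole second after the job is handed in: Turntable at rest within 2 degrees of its second stop. Each of the four pinwheel places on the slab holds one slate-blue carton at rest: flat on the slab (5 mm), middle within 8 mm along each slab axis, square within 5 degrees, label side outwards (x of carton_set in the frame of slab between -0.0405 and -0.0245 m and y of carton_set in the frame of slab between 0.0595 and 0.0755 m and y of carton_set_label in the frame of slab above 0.08 m and angle between the x axis of carton_set and the x axis of slab, either way round below 0.09 rad and z of carton_set in the frame of slab between -0.005 and 0.005 m and angle between carton_set's own z axis and vertical below 0.06 rad and linear speed of carton_set below 0.02 m/s and ((x of carton_a in the frame of slab between -0.0755 and -0.0595 m and y of carton_a in the frame of slab between -0.0405 and -0.0245 m and x of carton_a_label in the frame of slab below -0.08 m and angle between the x axis of carton_a and the y axis of slab, either way round below 0.09 rad and z of carton_a in the frame of slab between -0.005 and 0.005 m and angle between carton_a's own z axis and vertical below 0.06 rad and linear speed of carton_a below 0.02 m/s) or (x of carton_b in the frame of slab between -0.0755 and -0.0595 m and y of carton_b in the frame of slab between -0.0405 and -0.0245 m and x of carton_b_label in the frame of slab below -0.08 m and angle between the x axis of carton_b and the y axis of slab, either way round below 0.09 rad and z of carton_b in the frame of slab between -0.005 and 0.005 m and angle between carton_b's own z axis and vertical below 0.06 rad and linear speed of carton_b below 0.02 m/s) or (x of carton_c in the frame of slab between -0.0755 and -0.0595 m and y of carton_c in the frame of slab between -0.0405 and -0.0245 m and x of carton_c_label in the frame of slab below -0.08 m and angle between the x axis of carton_c and the y axis of slab, either way round below 0.09 rad and z of carton_c in the frame of slab between -0.005 and 0.005 m and angle between carton_c's own z axis and vertical below 0.06 rad and linear speed of carton_c below 0.02 m/s)) and ((x of carton_a in the frame of slab between 0.0245 and 0.0405 m and y of carton_a in the frame of slab between -0.0755 and -0.0595 m and y of carton_a_label in the frame of slab below -0.08 m and angle between the x axis of carton_a and the x axis of slab, either way round below 0.09 rad and z of carton_a in the frame of slab between -0.005 and 0.005 m and angle between carton_a's own z axis and vertical below 0.06 rad and linear speed of carton_a below 0.02 m/s) or (x of carton_b in the frame of slab between 0.0245 and 0.0405 m and y of carton_b in the frame of slab between -0.0755 and -0.0595 m and y of carton_b_label in the frame of slab below -0.08 m and angle between the x axis of carton_b and the x axis of slab, either way round below 0.09 rad and z of carton_b in the frame of slab between -0.005 and 0.005 m and angle between carton_b's own z axis and vertical below 0.06 rad and linear speed of carton_b below 0.02 m/s) or (x of carton_c in the frame of slab between 0.0245 and 0.0405 m and y of carton_c in the frame of slab between -0.0755 and -0.0595 m and y of carton_c_label in the frame of slab below -0.08 m and angle between the x axis of carton_c and the x axis of slab, either way round below 0.09 rad and z of carton_c in the frame of slab between -0.005 and 0.005 m and angle between carton_c's own z axis and vertical below 0.06 rad and linear speed of carton_c below 0.02 m/s)) and ((x of carton_a in the frame of slab between 0.0595 and 0.0755 m and y of carton_a in the frame of slab between 0.0245 and 0.0405 m and x of carton_a_label in the frame of slab above 0.08 m and angle between the x axis of carton_a and the y axis of slab, either way round below 0.09 rad and z of carton_a in the frame of slab between -0.005 and 0.005 m and angle between carton_a's own z axis and vertical below 0.06 rad and linear speed of carton_a below 0.02 m/s) or (x of carton_b in the frame of slab between 0.0595 and 0.0755 m and y of carton_b in the frame of slab between 0.0245 and 0.0405 m and x of carton_b_label in the frame of slab above 0.08 m and angle between the x axis of carton_b and the y axis of slab, either way round below 0.09 rad and z of carton_b in the frame of slab between -0.005 and 0.005 m and angle between carton_b's own z axis and vertical below 0.06 rad and linear speed of carton_b below 0.02 m/s) or (x of carton_c in the frame of slab between 0.0595 and 0.0755 m and y of carton_c in the frame of slab between 0.0245 and 0.0405 m and x of carton_c_label in the frame of slab above 0.08 m and angle between the x axis of carton_c and the y axis of slab, either way round below 0.09 rad and z of carton_c in the frame of slab between -0.005 and 0.005 m and angle between carton_c's own z axis and vertical below 0.06 rad and linear speed of carton_c below 0.02 m/s)) and value of joint turntable above 1.535 rad and velocity of joint turntable below 0.05 rad/s); the robot touches nothing.
It fails at once if a carton is tipped more than 30 degrees (angle between any of carton_a, carton_b, carton_c, carton_set's own z axis and vertical above 0.52 rad).
It fails at once if something that does not belong to the layer is shifted by more than 20 mm (distance of any of tip_carton, label_roll, reagent_jar, tape_dispenser, tube_rack, carousel from where it was at the start of the episode above 0.02 m).
It also fails if it takes over 72 s, if anything falls off the work surface, if the arm or the gripper's body presses on something with over 40 N, if the wrist force passes 120 N, or if a joint passes its speed limit or range.

## Working session

There is one attempt and no reset: what is moved stays moved. The work goes in short steps, Python scripts to look and compute and a shell command to move; the robot and the scene stay as the last step left them, time stands still between calls to the robot, and variables do not carry over. Pictures are saved under pics/ and viewed, at most 10 in all, crops included, and the job is handed in when it is done.

```bash
ls; mkdir -p pics; python3 - <<'E'
from cell import monitor, optics, ticket, ctrl
import cv2, numpy as np
print(monitor.get_state(), ctrl.grip_depth)
for n in ("top","scene"):
    im,d=optics.get_image(n); cv2.imwrite(f"pics/{n}0.png",im[:,:,::-1]); np.save(f"pics/{n}0.npy",d)
    m=optics.camera_model(n);print(n,np.round(m["K"],1).tolist(),np.round(m["cam_to_world"],3).tolist(),m.keys())
E
```

```text
pics
{'t': 0.0, 'q': array([-1.19102301e+00,  4.23802165e-01,  1.63069369e+00, -1.55180472e-05,
        1.08858953e+00, -1.90088076e-02]), 'joint_velocities': array([ 0.00075703,  0.00015891,  0.00163266, -0.00068988, -0.00074671,
        0.00038721]), 'tau': array([ 3.66068844e-04, -5.44633734e+01, -2.73669434e+01,  6.43215235e-02,
        2.27039790e-02, -1.30974768e-04]), 'tool_pos': array([ 0.24259709, -0.5756886 ,  0.40392419]), 'orientation': array([-7.33022379e-04,  9.80186387e-01,  1.98075970e-01, -1.40662169e-04]), 'force': array([ 0.26511815,  0.0134135 , -0.30998757]), 'wrist_torque': array([-0.0252518 , -0.0017916 , -0.00025115]), 'gripper_force': 0.0, 'width': 0.0877057744392155} 0.1633
top [[474.7, 0.0, 287.0], [0.0, 474.7, 204.7], [0.0, 0.0, 1.0]] [[-0.014, 0.979, -0.203, 0.212], [-1.0, -0.015, -0.0, -0.02], [-0.003, 0.203, 0.979, 1.777], [0.0, 0.0, 0.0, 1.0]] dict_keys(['K', 'cam_to_world'])
scene [[436.3, 0.0, 274.7], [0.0, 436.3, 200.0], [0.0, 0.0, 1.0]] [[-0.356, -0.693, 0.627, 1.354], [0.934, -0.253, 0.252, 0.304], [-0.016, 0.675, 0.738, 1.031], [0.0, 0.0, 0.0, 1.0]] dict_keys(['K', 'cam_to_world'])
```

View pics/top0.png

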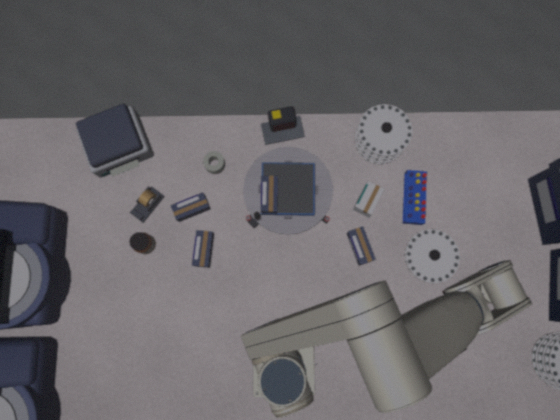

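View pics/scene0.png

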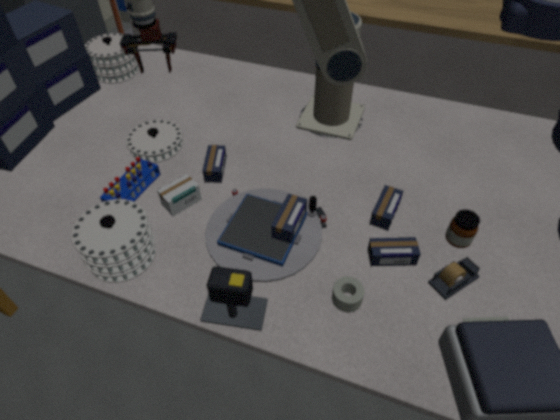

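```bash
cat > h.py <<'E'
import numpy as np, cv2
from cell import monitor, optics
from scipy.spatial.transform import Rotation as R
def cloud(n,im=None,d=None):
    m=optics.camera_model(n)
    if im is None: im,d=optics.get_image(n)
    K=m["K"]; v,u=np.mgrid[:420,:560]
    P=np.stack([(u-K[0,2])/K[0,0]*d,-(v-K[1,2])/K[1,1]*d,-d],-1)
    T=np.array(m["cam_to_world"]); return im,d,P@T[:3,:3].T+T[:3,3]
def boxes(im,d,W,zlo,zhi,amin,amax):
    mk=((W[...,2]>zlo)&(W[...,2]<zhi)&(d>0)).astype(np.uint8)
    n,l,s,c=cv2.connectedComponentsWithStats(mk,connectivity=4)
    for i in range(1,n):
        k=l==i; pts=W[k]
        if k.sum()<40: continue
        (c0,(w,h),a)=cv2.minAreaRect((pts[:,:2]*1000).astype(np.float32))
        if amin<w*h<amax:
            if w<h: w,h,a=h,w,a+90
            print("px",np.round(c[i]),"xy",np.round(c0,1),"LxW",round(w,1),round(h,1),"ang",round(a,1),"z",round(float(np.median(pts[:,2]))*1000,1), "n",k.sum())
E
python3 - <<'E'
from h import *
im=cv2.imread("pics/top0.png"); d=np.load("pics/top0.npy")
_,_,W=cloud("top",im,d)
print("bench z",np.median(W[230:260,270:300,2]))
print("loose");boxes(im,d,W,.040,.065,4000,30000)
print("slab");boxes(im,d,W,.050,.07,20000,60000)
print("set");boxes(im,d,W,.1,.125,300,14000)
print("disc");boxes(im,d,W,.03,.046,40000,150000)
c=im[140:275,130:390]; cv2.imwrite("pics/crop1.png",cv2.convertScaleAbs(cv2.resize(c,None,fx=3,fy=3,interpolation=cv2.INTER_CUBIC),alpha=1.4))
E
```

```text
bench z 0.0003652912924940743
loose
px [370. 155.] xy [ 763.5 -336. ] LxW 136.1 31.2 ang 55.3 z 47.2 n 109
px [126. 165.] xy [732.5 586.7] LxW 230.5 58.8 ang 121.5 z 54.5 n 332
px [214. 161.] xy [744.6 254.9] LxW 77.9 77.2 ang 178.5 z 49.4 n 271
px [416. 196.] xy [ 597.9 -501.9] LxW 202.2 76.0 ang 173.6 z 46.8 n 795
px [542. 210.] xy [ 540.3 -959.3] LxW 259.0 20.5 ang 8.4 z 52.1 n 236
px [190. 206.] xy [571.5 341.9] LxW 131.4 62.6 ang 112.0 z 54.8 n 585
px [ 62. 268.] xy [355.  797.8] LxW 409.7 45.5 ang 177.3 z 53.0 n 363
px [362. 245.] xy [ 416.1 -289.8] LxW 129.4 61.8 ang 17.8 z 54.3 n 608
px [202. 248.] xy [414.2 291.9] LxW 130.9 62.4 ang 173.9 z 54.8 n 612
px [443. 265.] xy [ 343.9 -582.2] LxW 83.0 62.3 ang 111.7 z 43.9 n 160
px [543. 356.] xy [  22.9 -910.8] LxW 171.1 59.4 ang 164.2 z 47.4 n 246
px [ 53. 376.] xy [-19.8 796. ] LxW 286.6 52.1 ang 15.5 z 53.0 n 303
slab
px [293. 186.] xy [634.8 -31. ] LxW 214.5 203.3 ang 2.5 z 58.0 n 2114
set
px [119. 115.] xy [897.1 599.3] LxW 70.5 31.3 ang 44.4 z 122.5 n 49
px [ 97. 117.] xy [896.8 678.1] LxW 46.7 33.3 ang 142.7 z 122.3 n 56
px [284. 127.] xy [849.4 -13.1] LxW 91.5 7.1 ang 101.5 z 112.9 n 60
px [ 88. 133.] xy [838.8 707.5] LxW 50.3 35.1 ang 37.4 z 122.4 n 61
px [110. 142.] xy [801.3 630.8] LxW 63.5 32.4 ang 27.2 z 122.2 n 65
px [551. 207.] xy [ 541.3 -959.5] LxW 259.4 13.5 ang 6.1 z 112.4 n 289
px [269. 193.] xy [600.8  45. ] LxW 130.1 58.5 ang 179.4 z 112.7 n 596
px [ 43. 375.] xy [-17.1 800.7] LxW 267.3 40.4 ang 9.9 z 114.5 n 415
disc
px [288. 192.] xy [633.5 -25.7] LxW 338.6 335.7 ang 0.1 z 37.8 n 3115
```

View pics/crop1.png

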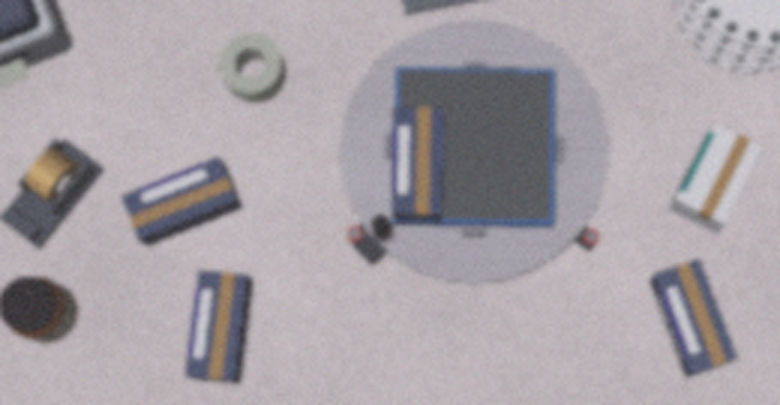

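```bash
cat >> h.py <<'E'
def go(*targets):
    """each target: x,y,tcp z (mm), tool-x yaw (deg): prints scaled row from the present pose"""
    s=monitor.get_state(); w,x,y,z=s["orientation"]; r=R.from_quat([x,y,z,w]); M=r.as_matrix()
    yaw=np.degrees(np.arctan2(M[1,0],M[0,0])); p=s["tool_pos"]*1000
    print("t",round(s["t"],2),"tcp",np.round(p,1),"yaw",round(yaw,2),"q6",round(np.degrees(s["q"][5])),"w",round(s["width"],4),"F",np.round(s["force"],1))
    for t in targets:
        dy=(t[3]-yaw+180)%360-180
        print(t,"delta",np.round(M.T@(np.array(t[:3])-p)/300,4).tolist(),"spin",round(-dy/30,4))
E
python3 -c "
from h import *
go((416,-290,400,17.8))"
```

```text
t 0.1 tcp [ 242.6 -575.7  404. ] yaw 22.85 q6 -1 w 0.0879 F [ 0.  -0.6  0.5]
(416, -290, 400, 17.8) delta [0.9024, -0.6532, 0.0142] spin 0.1683
```

```bash
r='{"delta_pos":[0.9024,-0.6532,0.0142],"spin":0.1683,"hand":1}'
python3 -m crank '[{"delta_pos":[0.9024,-0.6532,0.0142],"spin":0.1683,"hand":1},{"delta_pos":[0.9024,-0.6532,0.0142],"spin":0.1683,"hand":1},{"delta_pos":[0.9024,-0.6532,0.0142],"spin":0.1683,"hand":1},{"delta_pos":[0.9024,-0.6532,0.0142],"spin":0.1683,"hand":1},{"delta_pos":[0.9024,-0.6532,0.0142],"spin":0.1683,"hand":1},{"delta_pos":[0.9024,-0.6532,0.0142],"spin":0.1683,"hand":1},{"delta_pos":[0.9024,-0.6532,0.0142],"spin":0.1683,"hand":1},{"delta_pos":[0.9024,-0.6532,0.0142],"spin":0.1683,"hand":1}]'
python3 - <<'E'
from h import *
go()
im,d,W=cloud("wrist"); boxes(im,d,W,.045,.062,3000,15000)
cv2.imwrite("pics/w1.png",im[:,:,::-1])
E
```

```text
t: 1.1
tool_pos: [0.4158, -0.2907, 0.4003]
orientation: [0.0, 0.988, 0.155, -0.0]
force: [0.2, 0.7, -0.1]
width: 0.0879
gripper_force: 0.0
t 1.1 tcp [ 415.8 -290.7  400.3] yaw 17.79 q6 36 w 0.0879 F [ 0.2  0.7 -0.1]
px [523. 113.] xy [ 571.5 -498.7] LxW 151.2 75.8 ang 174.4 z 46.2 n 6515
px [279. 186.] xy [ 413.4 -289.2] LxW 130.9 60.5 ang 18.2 z 55.3 n 7759
```

View pics/w1.png

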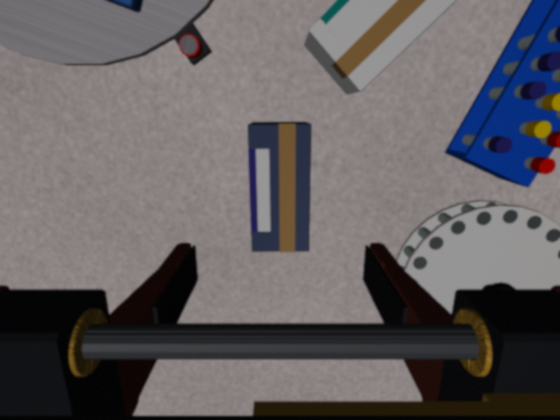

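The wrist view shows carton C at about pixel (279,186), label on the left (+y side), clear of its neighbours. Wrist depth gives it at (413.4, −289.2) with yaw 18.2°.

```bash
python3 -c "
from h import *
go((413.4,-289.2,198,18.2))"
```

```text
t 1.15 tcp [ 415.7 -291.   400.3] yaw 17.75 q6 36 w 0.0877 F [0.5 0.2 0.1]
(413.4, -289.2, 198, 18.2) delta [-0.0052, -0.008, 0.6743] spin -0.015
```

```bash

python3 -m crank '[{"delta_pos":[-0.005,-0.008,0.3],"spin":-0.015,"hand":1},{"delta_pos":[-0.005,-0.008,0.5],"spin":-0.015,"hand":1},{"delta_pos":[-0.005,-0.008,0.674],"spin":-0.015,"hand":1},{"delta_pos":[-0.005,-0.008,0.674],"spin":-0.015,"hand":1},{"delta_pos":[-0.005,-0.008,0.674],"spin":-0.015,"hand":-1},{"delta_pos":[-0.005,-0.008,0.674],"spin":-0.015,"hand":-1},{"delta_pos":[-0.005,-0.008,0.674],"spin":-0.015,"hand":-1},{"delta_pos":[-0.005,-0.008,0.674],"spin":-0.015,"hand":-1},{"delta_pos":[-0.005,-0.008,0.55],"spin":-0.015,"hand":-1},{"delta_pos":[-0.005,-0.008,0.4],"spin":-0.015,"hand":-1},{"delta_pos":[-0.005,-0.008,0.2],"spin":-0.015,"hand":-1},{"delta_pos":[-0.005,-0.008,0.1],"spin":-0.015,"hand":-1}]'
python3 - <<'E'
from h import *
go((500,-200,370,48),(480,-100,370,48))
E
```

```text
t: 2.65
tool_pos: [0.414, -0.2883, 0.3741]
orientation: [0.002, 0.987, 0.159, 0.002]
force: [0.7, -0.4, -4.0]
width: 0.0595
gripper_force: 30.0
t 2.65 tcp [ 414.  -288.3  374.1] yaw 18.26 q6 36 w 0.0595 F [ 0.7 -0.4 -4. ]
(500, -200, 370, 48) delta [0.3644, -0.1898, 0.0139] spin -0.9912
(480, -100, 370, 48) delta [0.4056, -0.5272, 0.0128] spin -0.9912
```

```bash

python3 -m crank '[{"delta_pos":[0.1,-0.05,0],"spin":-0.3,"hand":-1},{"delta_pos":[0.33,-0.5,0],"spin":-0.99,"hand":-1},{"delta_pos":[0.33,-0.5,0],"spin":-0.99,"hand":-1},{"delta_pos":[0.33,-0.5,0],"spin":-0.99,"hand":-1},{"delta_pos":[0.33,-0.5,0],"spin":-0.99,"hand":-1},{"delta_pos":[0.33,-0.5,0],"spin":-0.99,"hand":-1}]'
python3 - <<'E'
from h import *
go()
im,d,W=cloud("wrist"); 
print("slab");boxes(im,d,W,.052,.066,10000,60000)
print("set");boxes(im,d,W,.105,.12,300,14000)
cv2.imwrite("pics/w2.png",im[:,:,::-1])
E
```

```text
t: 3.4
tool_pos: [0.4608, -0.1152, 0.3707]
orientation: [0.0, 0.914, 0.406, 0.0]
force: [-0.0, 0.8, -4.4]
width: 0.0598
gripper_force: 30.0
t 3.4 tcp [ 460.8 -115.2  370.7] yaw 47.97 q6 27 w 0.0598 F [-0.   0.8 -4.4]
slab
px [366.  50.] xy [583.6 -86.1] LxW 238.3 109.3 ang 137.8 z 58.4 n 23325
set
```

View pics/w2.png

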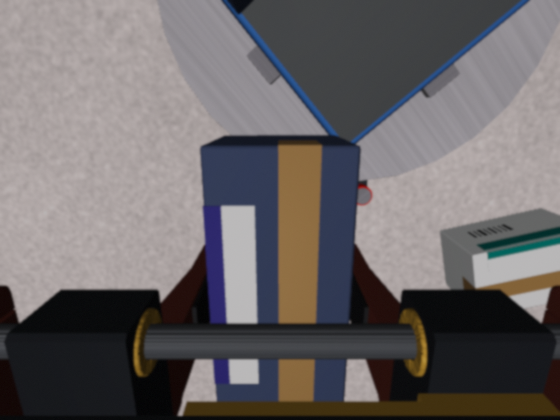

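The held carton's far end sits at about (280,140), square in the jaws. The slab's near corner is at about (343,140), with the −x edge running up-left and the −y edge up-right. I'll fit those two edges.

```bash
cat >> h.py <<'E'
def edge(P,ax,side,lo,hi,step=4):
    """fit of an edge: extreme (side -1/+1) of coordinate ax in bins of the other, mm"""
    o=1-ax; q=P[:,:2]*1000; B=[]
    for b in np.arange(lo,hi,step):
        k=(q[:,o]>=b)&(q[:,o]<b+step)
        if k.sum()>5: B.append((b+step/2,(q[k,ax].min() if side<0 else q[k,ax].max())))
    B=np.array(B); c=np.polyfit(B[:,0],B[:,1],1)
    k=abs(B[:,1]-np.polyval(c,B[:,0]))<2; c=np.polyfit(B[k,0],B[k,1],1)
    return c,k.sum(),len(B)
E
python3 - <<'E'
from h import *
im,d,W=cloud("wrist"); P=W[(W[...,2]>.05)&(W[...,2]<.066)&(d>0)]
print(P.min(0),P.max(0))
a=edge(P,0,-1,-105,20); b=edge(P,1,-1,545,650)
print(a,b)
for c,s,n in((a[0],"x-edge at y=-25",-25),(b[0],"y-edge at x=633",633)): print(s,np.polyval(c,n),"slope deg",np.degrees(np.arctan(c[0])))
go()
E
```

```text
[ 0.52355758 -0.34320946  0.05000606] [0.7083229  0.03353898 0.06599122]
(array([2.52362605e-02, 5.31114606e+02]), np.int64(29), 32) (array([  -0.24449633, -143.51934504]), np.int64(1), 27)
x-edge at y=-25 530.4836998406627 slope deg 1.4456243799509836
y-edge at x=633 -298.2855212116999 slope deg -13.739073414293793
t 3.5 tcp [ 460.8 -115.8  370.6] yaw 47.88 q6 27 w 0.0599 F [ 0.3  0.  -4.5]h.py:35: RankWarning: Polyfit may be poorly conditioned
  k=abs(B[:,1]-np.polyval(c,B[:,0]))<2; c=np.polyfit(B[k,0],B[k,1],1)
```

```bash
python3 - <<'E'
from h import *
im,d,W=cloud("wrist"); P=W[(W[...,2]>.05)&(W[...,2]<.066)&(d>0)&(W[...,1]>-.17)]
a=edge(P,0,-1,-115,20)[0]; b,k,n=edge(P,1,-1,540,660)
print(k,n,np.degrees(np.arctan(a[0])),np.degrees(np.arctan(b[0])),np.polyval(a,-25),np.polyval(b,633))
# corner -> centre
A=np.array([[1,-a[0]],[-b[0],1]]); c=np.linalg.solve(A,[a[1],b[1]]); th=(b[0]-a[0])/2
Rm=np.array([[1,-th],[th,1]]); print("corner",c,"yaw",np.degrees(th),"centre",c+Rm@[100,100])
C=c+Rm@[100,100]; t=C+Rm@[-67.5,-32.5]; print("P2",t)
go((t[0],t[1],370,78),(t[0]-5,t[1]-60,370,78))
E
```

```text
21 30 1.2033397227273546 -1.549205664417212 530.4487794534856 -123.93870585835988
corner [ 528.42994525 -121.11057413] yaw -1.3765499977601667 centre [630.83247823 -23.51310711]
P2 [562.55165501 -54.39139735]
t 3.55 tcp [ 460.8 -115.9  370.5] yaw 47.87 q6 27 w 0.0596 F [ 0.2  0.5 -3.9]
(np.float64(562.551655011008), np.float64(-54.391397349132916), 370, 78) delta [0.3795, 0.1141, 0.0017] spin -1.0045
(np.float64(557.551655011008), np.float64(-114.39139734913292), 370, 78) delta [0.22, 0.2359, 0.0017] spin -1.0045
```

```bash

python3 -m crank '[{"delta_pos":[0.38,0.115,0],"spin":-0.99,"hand":-1},{"delta_pos":[0.38,0.115,0],"spin":-0.99,"hand":-1},{"delta_pos":[0.38,0.115,0],"spin":-0.99,"hand":-1},{"delta_pos":[0.38,0.115,0],"spin":-0.99,"hand":-1},{"delta_pos":[0.38,0.115,0],"spin":-0.99,"hand":-1}]'
python3 - <<'E'
from h import *
go((563.2,-55.3,370,88.7),(563.2,-55.3,258,88.7))
E
```

```text
t: 4.18
tool_pos: [0.5624, -0.0542, 0.3701]
orientation: [-0.0, 0.78, 0.625, -0.0]
force: [0.4, -0.5, -4.6]
width: 0.0596
gripper_force: 30.0
t 4.17 tcp [562.4 -54.2 370.1] yaw 77.42 q6 6 w 0.0596 F [ 0.4 -0.5 -4.6]
(563.2, -55.3, 370, 88.7) delta [-0.003, 0.0033, 0.0005] spin -0.3761
(563.2, -55.3, 258, 88.7) delta [-0.0029, 0.0037, 0.3738] spin -0.3761
```

```bash

python3 -m crank '[{"delta_pos":[-0.003,0.0035,0],"spin":-0.376,"hand":-1},{"delta_pos":[-0.003,0.0035,0.12],"spin":-0.376,"hand":-1},{"delta_pos":[-0.003,0.0035,0.25],"spin":-0.376,"hand":-1},{"delta_pos":[-0.003,0.0035,0.33],"spin":-0.376,"hand":-1},{"delta_pos":[-0.003,0.0035,0.36],"spin":-0.376,"hand":-1},{"delta_pos":[-0.003,0.0035,0.376],"spin":-0.376,"hand":-1},{"delta_pos":[-0.003,0.0035,0.376],"spin":-0.376,"hand":-1}]'
python3 - <<'E'
from h import *
go((563.2,-55.3,370,88.7))
E
```

```text
t: 5.05
tool_pos: [0.5642, -0.0548, 0.2587]
orientation: [0.001, 0.714, 0.7, 0.001]
force: [0.1, 1.2, -4.1]
width: 0.0597
gripper_force: 30.0
t 5.05 tcp [564.2 -54.8 258.7] yaw 88.88 q6 -6 w 0.0597 F [ 0.1  1.2 -4.1]
(563.2, -55.3, 370, 88.7) delta [-0.0018, -0.0025, -0.3711] spin 0.0058
```

```bash

python3 -m crank '[{"delta_pos":[0,-0.003,0.005],"spin":0,"hand":-1},{"delta_pos":[0,-0.003,0.008],"spin":0,"hand":-1},{"delta_pos":[0,-0.003,0.008],"spin":0,"hand":1},{"delta_pos":[0,-0.003,0.008],"spin":0,"hand":1},{"delta_pos":[0,-0.003,0.008],"spin":0,"hand":1},{"delta_pos":[0,-0.003,0.008],"spin":0,"hand":1},{"delta_pos":[0,-0.003,-0.15],"spin":0,"hand":1},{"delta_pos":[0,-0.003,-0.35],"spin":0,"hand":1},{"delta_pos":[-0.2,-0.003,-0.44],"spin":0,"hand":1},{"delta_pos":[-0.2,-0.003,-0.44],"spin":0,"hand":1}]'
python3 - <<'E'
from h import *
im,d,W=cloud("wrist"); boxes(im,d,W,.105,.120,2000,20000)
cv2.imwrite("pics/w3.png",im[:,:,::-1])
go((560,270,370,112),(571.5,342,370,112))
E
```

```text
t: 6.3
tool_pos: [0.5623, -0.1168, 0.3921]
orientation: [0.002, 0.715, 0.699, 0.001]
force: [-0.8, 0.4, -1.0]
width: 0.0879
gripper_force: 0.0
px [329.  14.] xy [599.2  22.8] LxW 130.2 17.5 ang 178.8 z 113.2 n 5650
px [279. 122.] xy [563.2 -54.9] LxW 130.6 60.1 ang 88.9 z 113.3 n 14222
t 6.35 tcp [ 561.8 -115.9  390.6] yaw 88.79 q6 -12 w 0.0877 F [ 0.2  0.3 -0.5]
(560, 270, 370, 112) delta [1.2859, -0.0334, 0.0681] spin -0.7738
(571.5, 342, 370, 112) delta [1.5266, -0.0002, 0.068] spin -0.7738
```

View pics/w3.png

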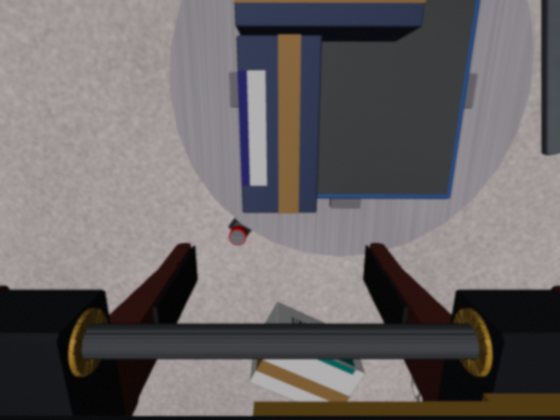

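```bash
python3 - <<'E'
from h import *
im,d,W=cloud("wrist"); z=W[...,2]; y=W[...,1]
P=W[(z>.05)&(z<.066)&(d>0)&(y>-.17)&(W[...,0]>.605)]
b,k,n=edge(P,1,-1,610,720); print("slab -y edge",k,n,b,np.polyval(b,[563,631,700]))
a,k,n=edge(P[P[:,0]>.7],0,1,-115,0); print("slab +x edge",k,n,a,np.polyval(a,-23))
P=W[(z>.105)&(z<.12)&(d>0)]
b,k,n=edge(P,1,-1,540,590); print("carton end",np.polyval(b,563))
go()
E
```

```text
slab -y edge 27 28 [-2.02420573e-02 -1.10631384e+02] [-122.02766201 -123.40412191 -124.80082386]
slab +x edge 27 29 [2.44826035e-02 7.30403404e+02] 729.8403044145081
carton end -119.55315785829612
t 6.4 tcp [ 561.5 -114.9  389.4] yaw 88.83 q6 -12 w 0.0877 F [ 0.8  0.7 -0.4]
```

```bash

python3 -m crank '[{"delta_pos":[0.9,0,0.03],"spin":-0.77,"hand":1},{"delta_pos":[0.9,0,0.03],"spin":-0.77,"hand":1},{"delta_pos":[0.9,0,0.03],"spin":-0.77,"hand":1},{"delta_pos":[0.9,0,0.03],"spin":-0.77,"hand":1},{"delta_pos":[0.9,0,0.03],"spin":-0.77,"hand":1}]'
python3 - <<'E'
from h import *
go((571.5,342,400,112))
E
```

```text
t: 7.02
tool_pos: [0.5656, 0.1595, 0.3788]
orientation: [-0.001, 0.557, 0.83, -0.001]
force: [-0.4, 0.4, -0.8]
width: 0.0877
gripper_force: 0.0
t 7.03 tcp [565.6 159.5 378.8] yaw 112.28 q6 -8 w 0.0877 F [-0.4  0.4 -0.8]
(571.5, 342, 400, 112) delta [0.5556, 0.2486, -0.0708] spin 0.0094
```

```bash

python3 -m crank '[{"delta_pos":[0.555,0.249,-0.07],"spin":0.01,"hand":1},{"delta_pos":[0.555,0.249,-0.07],"spin":0.01,"hand":1},{"delta_pos":[0.555,0.249,-0.07],"spin":0.01,"hand":1},{"delta_pos":[0.555,0.249,-0.07],"spin":0.01,"hand":1},{"delta_pos":[0.555,0.249,-0.07],"spin":0.01,"hand":1},{"delta_pos":[0.555,0.249,-0.07],"spin":0.01,"hand":1}]'
python3 - <<'E'
from h import *
im,d,W=cloud("wrist"); boxes(im,d,W,.047,.062,4000,15000)
go((571.5,342,198,112))
E
```

```text
t: 7.78
tool_pos: [0.5735, 0.3364, 0.4009]
orientation: [-0.0, 0.562, 0.827, -0.001]
force: [-0.6, -0.7, 0.1]
width: 0.0876
gripper_force: 0.0
px [110. 170.] xy [411.7 292.3] LxW 131.2 60.9 ang 174.0 z 55.2 n 8404
px [280. 180.] xy [570.1 341.8] LxW 129.8 60.5 ang 111.8 z 55.2 n 7839
t 7.83 tcp [573.7 336.3 401.1] yaw 111.64 q6 8 w 0.0878 F [-0.   0.1 -0.3]
(571.5, 342, 198, 112) delta [0.0204, 0.001, 0.6771] spin -0.0121
```

```bash

python3 -m crank '[{"delta_pos":[0.0215,-0.0044,0.3],"spin":-0.006,"hand":1},{"delta_pos":[0.0215,-0.0044,0.5],"spin":-0.006,"hand":1},{"delta_pos":[0.0215,-0.0044,0.677],"spin":-0.006,"hand":1},{"delta_pos":[0.0215,-0.0044,0.677],"spin":-0.006,"hand":1},{"delta_pos":[0.0215,-0.0044,0.677],"spin":-0.006,"hand":-1},{"delta_pos":[0.0215,-0.0044,0.677],"spin":-0.006,"hand":-1},{"delta_pos":[0.0215,-0.0044,0.677],"spin":-0.006,"hand":-1},{"delta_pos":[0.0215,-0.0044,0.677],"spin":-0.006,"hand":-1},{"delta_pos":[0.0215,-0.0044,0.55],"spin":-0.006,"hand":-1},{"delta_pos":[0.0215,-0.0044,0.35],"spin":-0.006,"hand":-1},{"delta_pos":[0.0215,-0.0044,0.15],"spin":-0.006,"hand":-1},{"delta_pos":[0.0215,-0.0044,0.05],"spin":-0.006,"hand":-1}]'
python3 - <<'E'
from h import *
go((500,200,385,82),(460,100,385,82))
E
```

```text
t: 9.32
tool_pos: [0.5702, 0.3436, 0.3912]
orientation: [0.001, 0.56, 0.829, 0.003]
force: [0.1, 0.1, -3.8]
width: 0.0601
gripper_force: 30.0
t 9.32 tcp [570.2 343.6 391.2] yaw 111.92 q6 8 w 0.0601 F [ 0.1  0.1 -3.8]
(500, 200, 385, 82) delta [-0.3566, -0.3959, 0.0184] spin 0.9973
(460, 100, 385, 82) delta [-0.6161, -0.644, 0.0168] spin 0.9973
```

```bash

python3 -m crank '[{"delta_pos":[-0.35,-0.2,0],"spin":0.9973,"hand":-1},{"delta_pos":[-0.35,-0.2,0],"spin":0.9973,"hand":-1},{"delta_pos":[-0.35,-0.2,0],"spin":0.9973,"hand":-1},{"delta_pos":[-0.35,-0.2,0],"spin":0.9973,"hand":-1}]'
python3 - <<'E'
from h import *
go((600,100,390,52))
E
```

```text
t: 9.82
tool_pos: [0.5533, 0.2229, 0.3873]
orientation: [0.0, 0.755, 0.656, 0.0]
force: [0.5, -0.4, -3.9]
width: 0.06
gripper_force: 30.0
t 9.82 tcp [553.3 222.9 387.3] yaw 82.01 q6 29 w 0.06 F [ 0.5 -0.4 -3.9]
(600, 100, 390, 52) delta [-0.3841, 0.211, -0.0091] spin 1.0004
```

```bash

python3 -m crank '[{"delta_pos":[-0.384,0.211,0],"spin":1,"hand":-1},{"delta_pos":[-0.384,0.211,0],"spin":1,"hand":-1},{"delta_pos":[-0.384,0.211,0],"spin":1,"hand":-1},{"delta_pos":[-0.384,0.211,0],"spin":1,"hand":-1}]'
python3 - <<'E'
from h import *
go((640,-20,385,22))
E
```

```text
t: 10.32
tool_pos: [0.6004, 0.1005, 0.3866]
orientation: [-0.0, 0.898, 0.44, 0.0]
force: [0.3, 0.0, -3.7]
width: 0.0601
gripper_force: 30.0
t 10.32 tcp [600.4 100.5 386.6] yaw 52.18 q6 46 w 0.0601 F [ 0.3  0.  -3.7]
(640, -20, 385, 22) delta [-0.2362, 0.3505, 0.0052] spin 1.0059
```

```bash

python3 -m crank '[{"delta_pos":[-0.236,0.35,0],"spin":1,"hand":-1},{"delta_pos":[-0.236,0.35,0],"spin":1,"hand":-1},{"delta_pos":[-0.236,0.35,0],"spin":1,"hand":-1},{"delta_pos":[-0.236,0.35,0],"spin":1,"hand":-1}]'
python3 - <<'E'
from h import *
go((661.3,-91.1,385,-1.3))
E
```

```text
t: 10.82
tool_pos: [0.6393, -0.0191, 0.3864]
orientation: [-0.0, 0.981, 0.194, -0.0]
force: [0.7, 0.7, -3.2]
width: 0.0596
gripper_force: 30.0
t 10.82 tcp [639.3 -19.1 386.4] yaw 22.33 q6 65 w 0.0596 F [ 0.7  0.7 -3.2]
(661.3, -91.1, 385, -1.3) delta [-0.0233, 0.2499, 0.0047] spin 0.7877
```

```bash

python3 -m crank '[{"delta_pos":[-0.0233,0.25,0],"spin":0.7877,"hand":-1},{"delta_pos":[-0.0233,0.25,0],"spin":0.7877,"hand":-1},{"delta_pos":[-0.0233,0.25,0],"spin":0.7877,"hand":-1},{"delta_pos":[-0.0233,0.25,0.1],"spin":0.7877,"hand":-1},{"delta_pos":[-0.0233,0.25,0.2],"spin":0.7877,"hand":-1},{"delta_pos":[-0.0233,0.25,0.25],"spin":0.7877,"hand":-1},{"delta_pos":[-0.0233,0.25,0.25],"spin":0.7877,"hand":-1}]'
python3 - <<'E'
from h import *
go((661.3,-91.1,256,-1.3))
E
```

```text
t: 11.7
tool_pos: [0.6608, -0.0906, 0.3112]
orientation: [-0.0, 1.0, -0.012, -0.001]
force: [0.2, -0.4, -3.5]
width: 0.0597
gripper_force: 30.0
t 11.7 tcp [660.8 -90.6 311.2] yaw -1.4 q6 83 w 0.0597 F [ 0.2 -0.4 -3.5]
(661.3, -91.1, 256, -1.3) delta [0.0018, 0.0015, 0.1839] spin -0.0033
```

```bash

python3 -m crank '[{"delta_pos":[0.002,0.0015,0.1],"spin":0,"hand":-1},{"delta_pos":[0.002,0.0015,0.16],"spin":0,"hand":-1},{"delta_pos":[0.002,0.0015,0.178],"spin":0,"hand":-1},{"delta_pos":[0.002,0.0015,0.184],"spin":0,"hand":-1},{"delta_pos":[0.002,0.0015,0.184],"spin":0,"hand":1},{"delta_pos":[0.002,0.0015,0.184],"spin":0,"hand":1},{"delta_pos":[0.002,0.0015,0.184],"spin":0,"hand":1},{"delta_pos":[0.002,0.0015,0.184],"spin":0,"hand":1},{"delta_pos":[0.002,0.0015,0.05],"spin":0,"hand":1},{"delta_pos":[0.002,0.0015,-0.15],"spin":0,"hand":1},{"delta_pos":[-0.4,0.0015,-0.27],"spin":0,"hand":1},{"delta_pos":[-0.4,0.0015,-0.27],"spin":0,"hand":1}]'
python3 - <<'E'
from h import *
im,d,W=cloud("wrist"); boxes(im,d,W,.105,.125,300,20000)
go()
E
```

```text
t: 13.2
tool_pos: [0.5405, -0.089, 0.393]
orientation: [0.0, 1.0, -0.014, 0.0]
force: [0.7, 0.3, 1.4]
width: 0.088
gripper_force: 0.0
px [103. 130.] xy [599.8  45. ] LxW 130.2 61.3 ang 178.7 z 113.4 n 14627
px [237. 180.] xy [563.9 -54.2] LxW 130.9 63.9 ang 88.3 z 113.4 n 12675
px [ 70. 231.] xy [524.1  88.2] LxW 22.9 20.2 ang 50.0 z 109.9 n 565
t 13.25 tcp [533.7 -88.3 393.2] yaw -1.63 q6 81 w 0.0881 F [-6.9  1.2  0.6]
```

```bash
python3 - <<'E'
from h import *
im,d,W=cloud("wrist"); boxes(im,d,W,.105,.120,3000,200000)
go((523.3,88.8,340,-31.5))
E
```

```text
px [102. 117.] xy [599.7  45. ] LxW 130.7 61.5 ang 178.6 z 113.4 n 15069
px [237. 170.] xy [562.6 -54.2] LxW 130.7 62.1 ang 88.8 z 113.4 n 12850
t 13.3 tcp [536.9 -88.6 393.1] yaw -1.66 q6 81 w 0.0879 F [ 0.4 -0.1  0.1]
(523.3, 88.8, 340, -31.5) delta [-0.062, -0.5898, 0.1774] spin 0.9947
```

```bash
python3 - <<'E'
from h import *
im,d,W=cloud("wrist"); cv2.imwrite("pics/w4.png",im[:,:,::-1])
k=(abs(W[...,0]-.661)<.03)&(abs(W[...,1]+.091)<.03)
print(k.sum(), np.median(W[k][:,2]) if k.any() else None)
E
```

```text
7463 0.14417415170935471
```

View pics/w4.png

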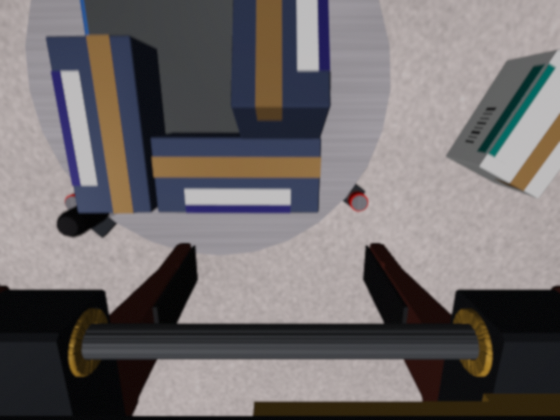

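The view shows the third carton at (280,60), standing too high: its top is at 144 mm instead of 113. I'll measure its tilt and pose.

```bash
python3 - <<'E'
from h import *
def rep(n):
    im,d,W=cloud(n); z=W[...,2]
    k=(z>.118)&(z<.175)&(d>0)&(abs(W[...,0]-.661)<.09)&(abs(W[...,1]+.091)<.05)
    P=W[k]; A=np.c_[P[:,:2]-[.661,-.091],np.ones(len(P))]
    for _ in range(4):
        c=np.linalg.lstsq(A,P[:,2],rcond=None)[0]; r=P[:,2]-A@c; g=abs(r)<.004; P,A=P[g],A[g]
    print(n,k.sum(),len(P),"plane slopes",c, "res",r[g].std(), P.min(0),P.max(0),cv2.minAreaRect((P[:,:2]*1000).astype(np.float32)))
    im=im
    if n!="wrist": cv2.imwrite(f"pics/{n}5.png",cv2.resize(im[130:330,150:400] if n=="scene" else im[140:275,200:400],None,fx=3,fy=3)[:,:,::-1])
rep("wrist"); rep("top"); rep("scene")
E
```

```text
wrist 13658 4306 plane slopes [-0.31227507  0.00446431  0.14172729] res 0.0013763312181978046 [ 0.60777252 -0.12122231  0.13683359] [ 0.67211243 -0.06023565  0.15597412] ((640.1898803710938, -90.65028381347656), (60.098121643066406, 64.2000503540039), 88.74076843261719)
top 11 11 plane slopes [-0.0655393   0.00616963  0.12328188] res 0.001355253273965401 [ 0.70809014 -0.11952647  0.11814636] [ 0.72046783 -0.06514937  0.12220084] ((714.7173461914062, -92.48184204101562), (54.388282775878906, 12.121856689453125), 88.617431640625)
scene 897 499 plane slopes [-0.42644854 -0.0647359   0.14085542] res 0.001631276442180796 [ 0.61362735 -0.12157678  0.11817231] [ 0.71724778 -0.05990071  0.16278895] ((665.2644653320312, -90.85618591308594), (61.41194152832031, 103.69043731689453), 89.612548828125)
```

View pics/scene5.png

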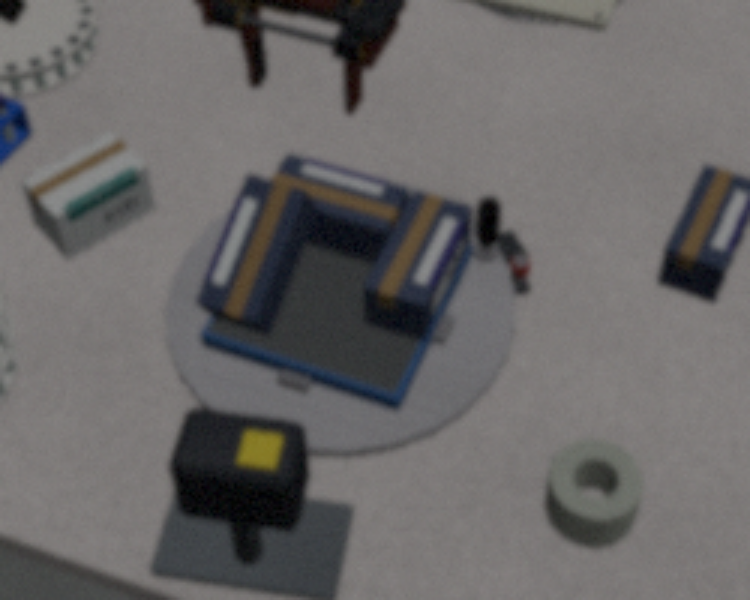

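The third carton (A) is tilted about 20°, with its near end caught on the edge of the near carton. I'll get a full view and then regrip it.

```bash

python3 -m crank '[{"delta_pos":[0.2,0,-0.15],"spin":0,"hand":1},{"delta_pos":[0.2,0,-0.15],"spin":0,"hand":1},{"delta_pos":[0.2,0,-0.15],"spin":0,"hand":1},{"delta_pos":[0.2,0,-0.15],"spin":0,"hand":1}]'
python3 - <<'E'
from h import *
go((666,-91,275,-1.3))
im,d,W=cloud("wrist"); z=W[...,2]
k=(z>.075)&(z<.175)&(d>0)&(W[...,0]>.6)&(abs(W[...,0]-.661)<.09)&(abs(W[...,1]+.091)<.024)
P=W[k]; 
for lo in np.arange(.595,.745,.01):
    s=P[(P[:,0]>=lo)&(P[:,0]<lo+.01)]
    if len(s)>20: print(round(lo+.005,3),len(s),np.round(np.percentile(s[:,2],[5,50,95]),4))
k=(z>.1)&(z<.17)&(d>0)&(abs(W[...,0]-.66)<.02)&(abs(W[...,1]+.091)<.05); print("y span",np.percentile(W[k][:,1],[1,99]))
boxes(im,d,W,.108,.119,3000,20000)
E
```

```text
t: 14.0
tool_pos: [0.601, -0.0906, 0.4357]
orientation: [-0.0, 1.0, -0.014, -0.002]
force: [0.2, 0.9, -0.4]
width: 0.0879
gripper_force: 0.0
t 14.0 tcp [601.  -90.6 435.7] yaw -1.63 q6 82 w 0.0879 F [ 0.2  0.9 -0.4]
(666, -91, 275, -1.3) delta [0.2184, -0.0047, 0.5348] spin -0.0111
0.6 133 [0.1379 0.1424 0.147 ]
0.61 438 [0.1483 0.1608 0.1639]
0.62 867 [0.1578 0.1603 0.1628]
0.63 848 [0.1532 0.1556 0.1582]
0.64 832 [0.1484 0.1508 0.1533]
0.65 821 [0.1435 0.1461 0.1486]
0.66 788 [0.1389 0.1414 0.1438]
0.67 784 [0.1339 0.1366 0.1391]
0.68 771 [0.1293 0.1319 0.1343]
0.69 759 [0.1246 0.1271 0.1295]
0.7 745 [0.1199 0.1224 0.1247]
0.71 727 [0.115  0.1175 0.12  ]
0.72 709 [0.1101 0.1127 0.1152]
0.73 373 [0.1072 0.1091 0.1107]
y span [-0.12042023 -0.06196845]
px [135. 193.] xy [599.6  45. ] LxW 130.5 61.2 ang 179.0 z 113.5 n 8923
px [246. 232.] xy [562.  -54.1] LxW 130.5 60.8 ang 87.8 z 113.4 n 7682
```

```bash

python3 -m crank '[{"delta_pos":[0.2,-0.0043,0],"spin":-0.01,"hand":1},{"delta_pos":[0.2,-0.0043,0.1],"spin":-0.01,"hand":1},{"delta_pos":[0.2,-0.0043,0.3],"spin":-0.01,"hand":1},{"delta_pos":[0.2,-0.0043,0.45],"spin":-0.01,"hand":1},{"delta_pos":[0.2,-0.0043,0.516],"spin":-0.01,"hand":1},{"delta_pos":[0.2,-0.0043,0.516],"spin":-0.01,"hand":1},{"delta_pos":[0.2,-0.0043,0.516],"spin":-0.01,"hand":-1},{"delta_pos":[0.2,-0.0043,0.516],"spin":-0.01,"hand":-1},{"delta_pos":[0.2,-0.0043,0.516],"spin":-0.01,"hand":-1},{"delta_pos":[0.2,-0.0043,0.516],"spin":-0.01,"hand":-1}]'
python3 - <<'E'
from h import *
go((661,-91,293,-1.3),(666.5,-91,293,-1.3),(666.5,-91,257,-1.3))
E
```

```text
t: 15.3
tool_pos: [0.6621, -0.0912, 0.2839]
orientation: [0.0, 1.0, -0.012, 0.001]
force: [-0.7, 0.5, 6.0]
width: 0.0599
gripper_force: 30.0
t 15.3 tcp [662.1 -91.2 283.9] yaw -1.33 q6 82 w 0.0599 F [-0.7  0.5  6. ]
(661, -91, 293, -1.3) delta [-0.0037, -0.0006, -0.0304] spin -0.001
(666.5, -91, 293, -1.3) delta [0.0146, -0.001, -0.0304] spin -0.001
(666.5, -91, 257, -1.3) delta [0.0144, -0.0011, 0.0896] spin -0.001
```

```bash

python3 -m crank '[{"delta_pos":[0,0,-0.04],"spin":0,"hand":-1},{"delta_pos":[0,0,-0.04],"spin":0,"hand":-1},{"delta_pos":[0.014,-0.001,-0.04],"spin":0,"hand":-1},{"delta_pos":[0.014,-0.001,-0.04],"spin":0,"hand":-1},{"delta_pos":[0.014,-0.001,-0.02],"spin":0,"hand":-1},{"delta_pos":[0.014,-0.001,0],"spin":0,"hand":-1},{"delta_pos":[0.014,-0.001,0.02],"spin":0,"hand":-1},{"delta_pos":[0.014,-0.001,0.04],"spin":0,"hand":-1},{"delta_pos":[0.014,-0.001,0.06],"spin":0,"hand":-1},{"delta_pos":[0.014,-0.001,0.06],"spin":0,"hand":-1}]'
python3 - <<'E'
from h import *
go((666.5,-91,257,-1.3))
im,d,W=cloud("wrist"); z=W[...,2]
k=(z>.075)&(z<.175)&(d>0)&(W[...,0]>.6)&(abs(W[...,0]-.661)<.09)&(abs(W[...,1]+.091)<.02)
P=W[k]; 
for lo in np.arange(.585,.745,.01):
    s=P[(P[:,0]>=lo)&(P[:,0]<lo+.01)]
    if len(s)>20: print(round(lo+.005,3),len(s),np.round(np.percentile(s[:,2],[5,50,95]),4))
E
```

```text
t: 16.55
tool_pos: [0.6658, -0.0909, 0.2652]
orientation: [-0.0, 1.0, -0.012, -0.0]
force: [-4.7, 0.7, 5.3]
width: 0.0599
gripper_force: 30.0
t 16.55 tcp [665.8 -90.9 265.2] yaw -1.33 q6 83 w 0.0599 F [-4.7  0.7  5.3]
(666.5, -91, 257, -1.3) delta [0.0025, 0.0004, 0.0273] spin -0.0011
0.62 309 [0.1305 0.1312 0.1323]
0.63 2149 [0.1292 0.1305 0.1318]
0.64 1532 [0.128  0.129  0.1301]
0.66 1755 [0.1237 0.1249 0.126 ]
0.67 2362 [0.1219 0.1232 0.1246]
0.68 2421 [0.1201 0.1214 0.1227]
0.69 2499 [0.1183 0.1196 0.121 ]
0.7 2530 [0.1164 0.1178 0.1192]
0.71 2601 [0.1146 0.1159 0.1173]
0.72 2658 [0.1127 0.1141 0.1155]
0.73 1599 [0.1113 0.1127 0.1139]
```

```bash

python3 -m crank '[{"delta_pos":[0.002,0,0.015],"spin":0,"hand":-1},{"delta_pos":[0.002,0,0.025],"spin":0,"hand":-1},{"delta_pos":[0.002,0,0.032],"spin":0,"hand":-1},{"delta_pos":[0.002,0,0.034],"spin":0,"hand":-1},{"delta_pos":[0.002,0,0.034],"spin":0,"hand":-1}]'
cat >> h.py <<'E'
def prof(ax=0,c=(.661,-.091)):
    im,d,W=cloud("wrist"); z=W[...,2]; o=1-ax
    k=(z>.075)&(z<.175)&(d>0)&(abs(W[...,ax]-c[ax])<.09)&(abs(W[...,o]-c[o])<.02); P=W[k]
    for lo in np.arange(c[ax]-.08,c[ax]+.09,.01):
        s=P[(P[:,ax]>=lo)&(P[:,ax]<lo+.01)]
        if len(s)>20: print(round(lo+.005,3),len(s),round(float(np.median(s[:,2])),4),end="; ")
    print()
E
python3 - <<'E'
from h import *
go((664,-91,256,-1.3)); prof()
E
```

```text
t: 17.23
tool_pos: [0.6663, -0.091, 0.2551]
orientation: [0.0, 1.0, -0.012, -0.0]
force: [-6.0, 1.2, 7.0]
width: 0.0602
gripper_force: 30.0
t 17.23 tcp [666.3 -91.  255.1] yaw -1.34 q6 83 w 0.0602 F [-6.   1.2  7. ]
(664, -91, 256, -1.3) delta [-0.0078, 0.0002, -0.0031] spin -0.0013
0.616 329 0.1165; 0.626 1762 0.1165; 0.636 1783 0.1161; 0.656 633 0.1153; 0.666 2180 0.1151; 0.676 2287 0.1148; 0.686 4547 0.1154; 0.696 6732 0.1677; 0.706 2725 0.1139; 0.716 2893 0.1135; 0.726 3045 0.113;
```

```bash

python3 -m crank '[{"delta_pos":[0,0,0.007],"spin":0,"hand":-1},{"delta_pos":[0,0,0.009],"spin":0,"hand":-1},{"delta_pos":[0,0,-0.002],"spin":0,"hand":-1},{"delta_pos":[-0.012,0,-0.002],"spin":0,"hand":-1},{"delta_pos":[-0.012,0,0.002],"spin":0,"hand":-1},{"delta_pos":[-0.012,0,0.005],"spin":0,"hand":-1},{"delta_pos":[-0.012,0,0.004],"spin":0,"hand":1},{"delta_pos":[-0.012,0,0.004],"spin":0,"hand":1},{"delta_pos":[-0.012,0,0.004],"spin":0,"hand":1},{"delta_pos":[-0.012,0,0.004],"spin":0,"hand":1}]'
python3 - <<'E'
from h import *
go(); prof()
E
```

```text
t: 18.52
tool_pos: [0.663, -0.0909, 0.2532]
orientation: [0.0, 1.0, -0.012, 0.0]
force: [0.2, -0.0, 0.5]
width: 0.0876
gripper_force: 0.0
t 18.52 tcp [663.  -90.9 253.2] yaw -1.34 q6 83 w 0.0876 F [ 0.2 -0.   0.5]
0.606 91 0.1132; 0.616 1170 0.1133; 0.626 1719 0.1133; 0.636 1037 0.1134; 0.656 1350 0.1133; 0.666 2147 0.1133; 0.676 2316 0.1133; 0.686 8630 0.1674; 0.696 2743 0.1133; 0.706 2812 0.1133; 0.716 3004 0.1132; 0.726 2127 0.1122;
```

Flat now (top at 113 mm). Next I'll raise the hand and measure.

```bash

python3 -m crank '[{"delta_pos":[0,0,-0.2],"spin":0,"hand":1},{"delta_pos":[0,0,-0.4],"spin":0,"hand":1},{"delta_pos":[-0.25,-0.1,-0.62],"spin":0,"hand":1},{"delta_pos":[-0.25,-0.1,-0.62],"spin":0,"hand":1},{"delta_pos":[-0.25,-0.1,-0.62],"spin":0,"hand":1}]'
python3 - <<'E'
from h import *
im,d,W=cloud("wrist"); boxes(im,d,W,.105,.119,300,20000)
go((523.3,88.8,340,-31.5))
E
```

```text
t: 19.2
tool_pos: [0.5876, -0.0585, 0.4419]
orientation: [0.0, 1.0, -0.011, 0.002]
force: [-0.1, 0.3, -0.4]
width: 0.0878
gripper_force: 0.0
px [171. 181.] xy [597.6  44.1] LxW 129.9 61.1 ang 0.8 z 113.4 n 8812
px [141. 260.] xy [520.6  84.7] LxW 22.1 20.7 ang 42.5 z 109.9 n 367
t 19.25 tcp [588.4 -58.9 440.4] yaw -1.31 q6 84 w 0.0877 F [ 0.4 -0.4 -0.9]
(523.3, 88.8, 340, -31.5) delta [-0.2291, -0.4873, 0.334] spin 1.0063
```

```bash

python3 -m crank '[{"delta_pos":[-0.24,-0.475,0.2],"spin":1,"hand":1},{"delta_pos":[-0.24,-0.475,0.2],"spin":1,"hand":1},{"delta_pos":[-0.24,-0.475,0.2],"spin":1,"hand":1},{"delta_pos":[-0.24,-0.475,0.2],"spin":1,"hand":1},{"delta_pos":[-0.24,-0.475,0.2],"spin":1,"hand":1}]'
python3 - <<'E'
from h import *
im,d,W=cloud("wrist"); boxes(im,d,W,.102,.111,200,900)
go((519.5,85,340,-39),(519.5,85,252,-39))
z=W[...,2]; k=(z>.108)&(z<.12)&(d>0)&(W[...,1]<0)&(W[...,0]>.6)
print(k.sum(), np.percentile(W[k],[1,99],axis=0) if k.any() else 0)
E
```

```text
t: 19.88
tool_pos: [0.521, 0.0847, 0.3786]
orientation: [0.0, 0.963, -0.269, -0.0]
force: [0.5, 0.6, -0.2]
width: 0.0881
gripper_force: 0.0
px [279. 211.] xy [520.7  85.8] LxW 23.0 22.5 ang 102.8 z 109.6 n 621
t 19.93 tcp [521.1  84.4 379. ] yaw -31.29 q6 129 w 0.0879 F [0.6 0.  0.4]
(519.5, 85, 340, -39) delta [-0.0058, 0.001, 0.1301] spin 0.2571
(519.5, 85, 252, -39) delta [-0.0059, 0.001, 0.4234] spin 0.2571
30 [[ 0.60000635 -0.06110835  0.10832977]
 [ 0.60320679 -0.05761976  0.11368374]]
```

```bash

python3 -m crank '[{"delta_pos":[-0.0036,-0.0033,0.1],"spin":0.257,"hand":1},{"delta_pos":[-0.0036,-0.0033,0.25],"spin":0.257,"hand":1},{"delta_pos":[-0.0036,-0.0033,0.38],"spin":0.257,"hand":1},{"delta_pos":[-0.0036,-0.0033,0.423],"spin":0.257,"hand":1},{"delta_pos":[-0.0036,-0.0033,0.423],"spin":0.257,"hand":-1},{"delta_pos":[-0.0036,-0.0033,0.423],"spin":0.257,"hand":-1},{"delta_pos":[-0.0036,-0.0033,0.423],"spin":0.257,"hand":-1},{"delta_pos":[-0.0036,-0.0033,0.423],"spin":0.257,"hand":-1},{"delta_pos":[-0.0036,-0.0033,0.423],"spin":0.257,"hand":-1},{"delta_pos":[-0.0036,-0.0033,0.423],"spin":0.257,"hand":-1}]'
cat >> h.py <<'E'
C=np.array([630.5,-23.4])
def arc(a1,n,turn,a0=None):
    """rows from the present pose round C to handle angle a1 (deg), n steps, turning the tool by turn deg"""
    s=monitor.get_state(); w,x,y,z=s["orientation"]; M=R.from_quat([x,y,z,w]).as_matrix(); p=s["tool_pos"]*1000
    v=p[:2]-C; r=np.hypot(*v); b=np.degrees(np.arctan2(v[1],v[0]))%360; print("r",r,"angle",b)
    for f in np.arange(1,n+1)/n:
        g=np.radians(b+(a1-b)*f); t=np.array([*(C+155.5*np.array([np.cos(g),np.sin(g)])),p[2]])
        print(np.round(M.T@(t-p)/300,3).tolist(),round(-turn*f/30,3))
E
python3 - <<'E'
from h import *
go(); arc(163,8,27)
E
```

```text
t: 21.18
tool_pos: [0.5196, 0.0865, 0.2524]
orientation: [-0.0, 0.943, -0.334, 0.0]
force: [-0.5, 0.4, -0.0]
width: 0.0314
gripper_force: 0.0
t 21.18 tcp [519.6  86.5 252.4] yaw -39.04 q6 137 w 0.0314 F [-0.5  0.4 -0. ]
r 156.119310976225 angle 135.26599026260948
[-0.0, 0.031, -0.0] -0.112
[-0.0, 0.063, -0.0] -0.225
[0.001, 0.094, -0.0] -0.338
[0.005, 0.125, -0.0] -0.45
[0.01, 0.156, -0.0] -0.562
[0.017, 0.187, -0.0] -0.675
[0.027, 0.217, -0.0] -0.788
[0.037, 0.246, -0.0] -0.9
```

```bash

python3 -m crank '[{"delta_pos":[0,0,0],"spin":0,"hand":-1},{"delta_pos":[0,0,0],"spin":0,"hand":-1},{"delta_pos":[0,0.015,0],"spin":-0.05,"hand":-1},{"delta_pos":[0,0.04,0],"spin":-0.14,"hand":-1},{"delta_pos":[0,0.07,0],"spin":-0.25,"hand":-1},{"delta_pos":[0.001,0.1,0],"spin":-0.36,"hand":-1},{"delta_pos":[0.005,0.13,0],"spin":-0.46,"hand":-1},{"delta_pos":[0.01,0.156,0],"spin":-0.56,"hand":-1},{"delta_pos":[0.017,0.187,0],"spin":-0.675,"hand":-1},{"delta_pos":[0.027,0.217,0],"spin":-0.788,"hand":-1},{"delta_pos":[0.037,0.246,0],"spin":-0.9,"hand":-1},{"delta_pos":[0.037,0.246,0],"spin":-0.9,"hand":-1}]'
python3 - <<'E'
from h import *
go(); arc(194,8,29)
E
```

```text
t: 22.68
tool_pos: [0.481, 0.0217, 0.2523]
orientation: [0.0, 0.994, -0.105, -0.001]
force: [-3.2, 0.4, 4.4]
width: 0.0233
gripper_force: 30.0
t 22.68 tcp [481.   21.7 252.3] yaw -12.04 q6 103 w 0.0233 F [-3.2  0.4  4.4]
r 156.10650104439114 angle 163.2141228294933
[0.0, 0.035, 0.0] -0.121
[0.001, 0.07, 0.0] -0.242
[0.004, 0.104, 0.0] -0.362
[0.009, 0.139, 0.0] -0.483
[0.017, 0.173, 0.0] -0.604
[0.027, 0.206, 0.0] -0.725
[0.039, 0.239, 0.0] -0.846
[0.053, 0.271, 0.0] -0.967
```

```bash

python3 -m crank '[{"delta_pos":[0,0.017,0],"spin":-0.06,"hand":-1},{"delta_pos":[0,0.042,0],"spin":-0.15,"hand":-1},{"delta_pos":[0.001,0.07,0],"spin":-0.242,"hand":-1},{"delta_pos":[0.004,0.104,0],"spin":-0.362,"hand":-1},{"delta_pos":[0.009,0.139,0],"spin":-0.483,"hand":-1},{"delta_pos":[0.017,0.173,0],"spin":-0.604,"hand":-1},{"delta_pos":[0.027,0.206,0],"spin":-0.725,"hand":-1},{"delta_pos":[0.039,0.239,0],"spin":-0.846,"hand":-1},{"delta_pos":[0.053,0.271,0],"spin":-0.967,"hand":-1}]'
python3 - <<'E'
from h import *
go(); arc(224,8,28)
E
```

```text
t: 23.8
tool_pos: [0.4787, -0.0604, 0.2522]
orientation: [-0.001, 0.989, 0.149, -0.002]
force: [-8.1, 3.4, 10.8]
width: 0.0237
gripper_force: 30.0
t 23.8 tcp [478.7 -60.4 252.2] yaw 17.09 q6 64 w 0.0237 F [-8.1  3.4 10.8]
r 156.24066243635343 angle 193.70076708988825
[0.002, 0.034, -0.0] -0.117
[0.003, 0.069, -0.0] -0.233
[0.007, 0.103, -0.0] -0.35
[0.012, 0.136, -0.0] -0.467
[0.021, 0.17, -0.0] -0.583
[0.031, 0.202, -0.001] -0.7
[0.043, 0.234, -0.001] -0.817
[0.058, 0.265, -0.001] -0.933
```

```bash

python3 -m crank '[{"delta_pos":[0.001,0.017,0],"spin":-0.06,"hand":-1},{"delta_pos":[0.002,0.042,0],"spin":-0.15,"hand":-1},{"delta_pos":[0.003,0.07,0],"spin":-0.233,"hand":-1},{"delta_pos":[0.006,0.103,0],"spin":-0.35,"hand":-1},{"delta_pos":[0.011,0.136,0],"spin":-0.467,"hand":-1},{"delta_pos":[0.019,0.17,0],"spin":-0.583,"hand":-1},{"delta_pos":[0.029,0.202,0],"spin":-0.7,"hand":-1},{"delta_pos":[0.041,0.234,0],"spin":-0.817,"hand":-1},{"delta_pos":[0.05,0.252,0],"spin":-0.9,"hand":-1},{"delta_pos":[0.054,0.26,0],"spin":-0.9,"hand":-1},{"delta_pos":[0.054,0.26,0],"spin":-0.9,"hand":-1}]'
python3 - <<'E'
from h import *
go(); arc(225,2,0)
E
```

```text
t: 25.18
tool_pos: [0.517, -0.1313, 0.2523]
orientation: [-0.0, 0.927, 0.374, -0.002]
force: [-11.3, -7.7, 11.4]
width: 0.023
gripper_force: 30.0
t 25.18 tcp [ 517.  -131.3  252.3] yaw 43.97 q6 31 w 0.023 F [-11.3  -7.7  11.4]
r 156.57876875102232 angle 223.5641980006864
[0.004, 0.007, -0.0] 0.0
[0.004, 0.013, -0.0] 0.0
```

```bash

python3 -m crank '[{"delta_pos":[0.003,0.006,0],"spin":0,"hand":-1},{"delta_pos":[0.004,0.012,0],"spin":0,"hand":-1},{"delta_pos":[0.004,0.012,0],"spin":0,"hand":-1}]'
python3 - <<'E'
from h import *
go(); arc(226,2,0)
E
```

```text
t: 25.55
tool_pos: [0.5194, -0.133, 0.2523]
orientation: [-0.001, 0.927, 0.374, -0.004]
force: [-15.6, -7.5, 14.7]
width: 0.0235
gripper_force: 30.0
t 25.55 tcp [ 519.4 -133.   252.3] yaw 43.98 q6 31 w 0.0235 F [-15.6  -7.5  14.7]
r 156.09178524766983 angle 224.61338273899997
[0.002, 0.006, -0.0] 0.0
[0.002, 0.013, -0.0] 0.0
```

```bash

python3 -m crank '[{"delta_pos":[0.001,0.006,0],"spin":0,"hand":-1},{"delta_pos":[0.002,0.012,0],"spin":0,"hand":-1},{"delta_pos":[0.002,0.012,0],"spin":0,"hand":-1}]'
python3 - <<'E'
from h import *
go()
E
```

```text
t: 25.92
tool_pos: [0.5204, -0.1337, 0.2521]
orientation: [-0.004, 0.927, 0.374, -0.006]
force: [-23.8, 1.3, 26.0]
width: 0.0236
gripper_force: 30.1
t 25.93 tcp [ 520.4 -133.7  252.1] yaw 43.96 q6 30 w 0.0236 F [-23.8   1.3  26. ]
```

Firm resistance: it's on the stop. I'll release, rise and measure everything.

```bash

python3 -m crank '[{"delta_pos":[0,-0.006,0],"spin":0,"hand":1},{"delta_pos":[0,-0.006,0],"spin":0,"hand":1},{"delta_pos":[0,-0.006,0],"spin":0,"hand":1},{"delta_pos":[0,-0.006,0],"spin":0,"hand":1},{"delta_pos":[0,-0.006,-0.2],"spin":0,"hand":1},{"delta_pos":[0,-0.006,-0.4],"spin":0,"hand":1},{"delta_pos":[-0.05,-0.206,-0.63],"spin":0.8,"hand":1},{"delta_pos":[-0.05,-0.206,-0.63],"spin":0.8,"hand":1},{"delta_pos":[-0.05,-0.206,-0.63],"spin":0.8,"hand":1}]'
python3 - <<'E'
from h import *
go()
im,d,W=cloud("wrist"); boxes(im,d,W,.105,.119,200,40000)
cv2.imwrite("pics/w6.png",im[:,:,::-1])
np.save("pics/w6.npy",W)
E
```

```text
t: 27.05
tool_pos: [0.4705, -0.0999, 0.4436]
orientation: [0.001, 0.985, 0.172, 0.002]
force: [0.4, -0.3, -0.7]
width: 0.0879
gripper_force: 0.0
t 27.05 tcp [470.5 -99.9 443.6] yaw 19.81 q6 57 w 0.0879 F [ 0.4 -0.3 -0.7]
px [334.  29.] xy [624.2 -91.4] LxW 60.1 57.0 ang 88.3 z 113.2 n 4462
px [265.  79.] xy [561.6 -54.8] LxW 130.6 60.6 ang 88.9 z 113.3 n 11038
px [328. 158.] xy [ 518.  -131.1] LxW 21.9 21.7 ang 110.3 z 109.5 n 451
```

View pics/w6.png

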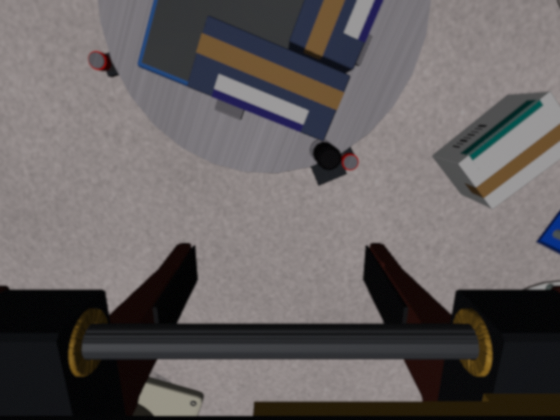

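The grip's tab is up against the red pin at (345,160) and the set carton now sits on the near side. I'll move towards carton B and survey the layer from above on the way.

```bash
python3 -c "
from h import *
go((590,10,470,-6))"
```

```text
t 27.1 tcp [ 470.8 -100.1  442.7] yaw 19.78 q6 57 w 0.0874 F [-0.4  0.2 -0.3]
(590, 10, 470, -6) delta [0.4983, -0.2108, -0.0901] spin 0.8594
```

```bash

python3 -m crank '[{"delta_pos":[0.5,-0.21,-0.09],"spin":0.85,"hand":1},{"delta_pos":[0.5,-0.21,-0.09],"spin":0.85,"hand":1},{"delta_pos":[0.5,-0.21,-0.09],"spin":0.85,"hand":1},{"delta_pos":[0.5,-0.21,-0.09],"spin":0.85,"hand":1},{"delta_pos":[0.5,-0.21,-0.09],"spin":0.85,"hand":1}]'
python3 - <<'E'
from h import *
go((411.7,292.3,400,-6))
im,d,W=cloud("wrist"); boxes(im,d,W,.105,.119,200,60000)
z=W[...,2]; P=W[(z>.05)&(z<.066)&(d>0)]
m=(abs(P[:,0]-.63)<.11)&(abs(P[:,1]+.023)<.11); P=P[m]
for ax,s,lo,hi in((0,-1,40,75),(1,1,540,720),(0,1,10,70)):
    c,k,n=edge(P,ax,s,lo,hi); print(ax,s,c,k,n,np.polyval(c,-23.4 if ax==0 else 630.5))
np.save("pics/w7.npy",W); cv2.imwrite("pics/w7.png",im[:,:,::-1])
E
```

```text
t: 27.72
tool_pos: [0.5901, 0.0097, 0.4673]
orientation: [0.0, 0.999, -0.048, -0.001]
force: [0.1, 0.3, 0.0]
width: 0.0881
gripper_force: 0.0
t 27.73 tcp [590.1   9.7 467.3] yaw -5.45 q6 95 w 0.0881 F [0.1 0.3 0. ]
(411.7, 292.3, 400, -6) delta [-0.6812, -0.8813, 0.2254] spin 0.0182
px [328.  85.] xy [663.3 -26.7] LxW 192.4 130.5 ang 88.2 z 113.2 n 19100
px [345. 206.] xy [562.  -54.8] LxW 130.5 60.9 ang 88.9 z 113.2 n 7187
px [416. 238.] xy [ 518.8 -129.5] LxW 22.2 20.3 ang 143.9 z 109.7 n 323
0 -1 [2.29383556e-02 5.32414401e+02] 9 9 531.8776435783393
1 1 [-2.45729263e-02  9.16267969e+01] 31 33 76.13356687882019
0 1 [5.29837777e-02 6.67009352e+02] 15 15 665.769531311848
```

View pics/w7.png

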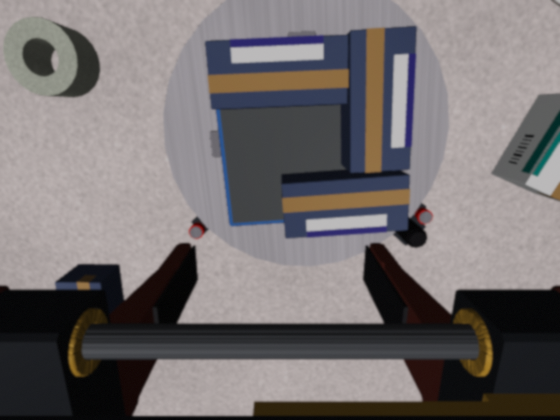

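```bash
python3 - <<'E'
from h import *
W=np.load("pics/w7.npy"); z=W[...,2]; c=np.array([631,-23.6]); t=np.radians(-1.36)
P=W[(z>.108)&(z<.119)][:,:2]*1000-c; P=P@np.array([[np.cos(t),-np.sin(t)],[np.sin(t),np.cos(t)]])
# P now in table frame (joint-90 view); cartons: far (67,32)  right (32,-67)  near (-67,-32)
Q=np.c_[P/1000,np.zeros(len(P))]
def s(q,ax,side,lo,hi,m,at):
    c,k,n=edge(q[m(q)],ax,side,lo,hi); return round(float(np.polyval(c,at)),1),round(float(np.degrees(np.arctan(c[0]))),1),int(k),n
print("far: xmax",s(Q,0,1,-20,85,lambda q:q[:,0]>.03,32),"xmin",s(Q,0,-1,-25,85,lambda q:q[:,0]>.03,32),"ymax",s(Q,1,1,45,90,lambda q:q[:,0]>.03,67))
print("right: ymin",s(Q,1,-1,-20,90,lambda q:q[:,0]>-.04,32),"ymax",s(Q,1,1,-20,30,lambda q:(q[:,0]>-.034)&(q[:,0]<.034),0),"xmin",s(Q,0,-1,-90,-45,lambda q:q[:,0]>-.036,-67),"xmax",s(Q,0,1,-90,-45,lambda q:q[:,0]>.0,-67))
print("near: xmin",s(Q,0,-1,-90,25,lambda q:q[:,0]<-.05,-32),"xmax",s(Q,0,1,-90,25,lambda q:q[:,0]<-.03,-32),"ymax",s(Q,1,1,-90,-45,lambda q:q[:,0]<-.04,-67),"ymin",s(Q,1,-1,-90,-45,lambda q:q[:,0]<-.04,-67))
go((430,270,420,-6))
E
```

```text
far: xmax (95.8, 1.7, 27, 27) xmin (36.3, 1.7, 28, 28) ymax (92.8, -1.9, 12, 12)
right: ymin (-98.0, -0.6, 28, 28) ymax (-37.6, -0.6, 13, 13) xmin (-32.8, 0.7, 12, 12) xmax (96.7, 0.4, 12, 12)
near: xmin (-97.9, -0.2, 29, 29) xmax (-34.3, -5.6, 18, 29) ymax (31.9, 0.4, 12, 12) ymin (-97.2, -0.1, 12, 12)
t 27.77 tcp [589.9   9.3 467.5] yaw -5.51 q6 95 w 0.0879 F [-0.7 -0.4  0.4]
(430, 270, 420, -6) delta [-0.6137, -0.8137, 0.1591] spin 0.0164
```

```bash

python3 -m crank '[{"delta_pos":[-0.6137,-0.8137,0.159],"spin":0.0164,"hand":1},{"delta_pos":[-0.6137,-0.8137,0.159],"spin":0.0164,"hand":1},{"delta_pos":[-0.6137,-0.8137,0.159],"spin":0.0164,"hand":1},{"delta_pos":[-0.6137,-0.8137,0.159],"spin":0.0164,"hand":1},{"delta_pos":[-0.6137,-0.8137,0.159],"spin":0.0164,"hand":1},{"delta_pos":[-0.6137,-0.8137,0.159],"spin":0.0164,"hand":1},{"delta_pos":[-0.6137,-0.8137,0.159],"spin":0.0164,"hand":1},{"delta_pos":[-0.6137,-0.8137,0.159],"spin":0.0164,"hand":1}]'
python3 - <<'E'
from h import *
im,d,W=cloud("wrist"); boxes(im,d,W,.047,.062,4000,15000)
go((425.6,290.8,198,-6))
E
```

```text
t: 28.78
tool_pos: [0.4317, 0.2693, 0.4208]
orientation: [-0.0, 0.999, -0.054, 0.0]
force: [0.5, -0.5, -0.5]
width: 0.088
gripper_force: 0.0
px [509.  29.] xy [552.4  33.4] LxW 98.7 52.3 ang 81.8 z 58.0 n 4902
px [261. 201.] xy [411.6 292.9] LxW 130.5 60.0 ang 173.9 z 55.4 n 6643
t 28.82 tcp [431.7 269.4 420.8] yaw -6.16 q6 127 w 0.0875 F [0.  0.4 0.4]
(425.6, 290.8, 198, -6) delta [-0.0282, -0.0688, 0.7427] spin -0.0055
```

```bash

python3 -m crank '[{"delta_pos":[-0.028,-0.071,0.2],"spin":-0.002,"hand":1},{"delta_pos":[-0.028,-0.071,0.4],"spin":-0.002,"hand":1},{"delta_pos":[-0.028,-0.071,0.58],"spin":-0.002,"hand":1},{"delta_pos":[-0.028,-0.071,0.743],"spin":-0.002,"hand":1},{"delta_pos":[-0.028,-0.071,0.743],"spin":-0.002,"hand":1},{"delta_pos":[-0.028,-0.071,0.743],"spin":-0.002,"hand":-1},{"delta_pos":[-0.028,-0.071,0.743],"spin":-0.002,"hand":-1},{"delta_pos":[-0.028,-0.071,0.743],"spin":-0.002,"hand":-1},{"delta_pos":[-0.028,-0.071,0.743],"spin":-0.002,"hand":-1}]'
python3 - <<'E'
from h import *
go()
im,d,W=cloud("wrist"); z=W[...,2]; P=W[(z>.05)&(z<.06)&(d>0)&(abs(W[...,0]-.41)<.09)&(abs(W[...,1]-.292)<.025)]
print("far end x", np.percentile(P[:,0],[99,99.9]))
E
```

```text
t: 29.95
tool_pos: [0.4253, 0.2929, 0.1994]
orientation: [-0.001, 0.999, -0.052, 0.001]
force: [-0.8, -3.3, 10.9]
width: 0.0602
gripper_force: 30.0
t 29.95 tcp [425.3 292.9 199.4] yaw -5.95 q6 129 w 0.0602 F [-0.8 -3.3 10.9]
far end x [0.47743593 0.47895241]
```

```bash

python3 -m crank '[{"delta_pos":[0,0,-0.15],"spin":0,"hand":-1},{"delta_pos":[0,0,-0.35],"spin":0,"hand":-1},{"delta_pos":[0,0,-0.55],"spin":0,"hand":-1},{"delta_pos":[0,0,-0.63],"spin":0,"hand":-1},{"delta_pos":[0.55,0.5,-0.63],"spin":-0.15,"hand":-1},{"delta_pos":[0.55,0.5,-0.63],"spin":-0.15,"hand":-1},{"delta_pos":[0.55,0.5,-0.63],"spin":-0.15,"hand":-1},{"delta_pos":[0.55,0.5,-0.63],"spin":-0.15,"hand":-1},{"delta_pos":[0.55,0.5,-0.63],"spin":-0.15,"hand":-1}]'
python3 - <<'E'
from h import *
prof(0,(.575,.16))
go((612.2,44.4,310,-1.36))
E
```

```text
t: 31.12
tool_pos: [0.5743, 0.1244, 0.3867]
orientation: [0.0, 1.0, -0.014, 0.0]
force: [0.3, 1.0, -3.6]
width: 0.06
gripper_force: 30.0

t 31.18 tcp [573.3 125.5 386.5] yaw -1.59 q6 103 w 0.0598 F [-0.7 -0.4 -4.4]
(612.2, 44.4, 310, -1.36) delta [0.1372, 0.2668, 0.255] spin -0.0077
```

```bash

python3 -m crank '[{"delta_pos":[0.137,0.267,0],"spin":-0.008,"hand":-1},{"delta_pos":[0.137,0.267,0],"spin":-0.008,"hand":-1},{"delta_pos":[0.137,0.267,0],"spin":-0.008,"hand":-1},{"delta_pos":[0.137,0.267,0.1],"spin":-0.008,"hand":-1},{"delta_pos":[0.137,0.267,0.18],"spin":-0.008,"hand":-1},{"delta_pos":[0.137,0.267,0.18],"spin":-0.008,"hand":-1}]'
python3 - <<'E'
from h import *
go((612.2,44.4,260,-1.36),(612.2,44.4,257,-1.36))
im,d,W=cloud("wrist"); z=W[...,2]; P=W[(z>.16)&(z<.21)&(d>0)&(abs(W[...,1]-.044)<.022)&(abs(W[...,0]-.612)<.07)]
for lo in np.arange(.545,.68,.01):
    s=P[(P[:,0]>=lo)&(P[:,0]<lo+.01)]
    if len(s)>20: print(round(lo+.005,3),len(s),round(float(np.median(s[:,2])),4),end="; ")
print(P[:,0].max())
E
```

```text
t: 31.92
tool_pos: [0.6106, 0.0469, 0.3309]
orientation: [-0.0, 1.0, -0.01, -0.002]
force: [-1.0, -0.5, -4.0]
width: 0.0601
gripper_force: 30.0
t 31.93 tcp [610.6  46.9 330.9] yaw -1.14 q6 94 w 0.0601 F [-1.  -0.5 -4. ]
(612.2, 44.4, 260, -1.36) delta [0.0065, 0.0081, 0.2363] spin 0.0073
(612.2, 44.4, 257, -1.36) delta [0.0066, 0.0081, 0.2463] spin 0.0073
0.56 1373 0.1871; 0.57 1785 0.1871; 0.58 919 0.1871; 0.6 1385 0.1868; 0.61 2230 0.1868; 0.62 2369 0.1867; 0.63 2521 0.1866; 0.64 2683 0.1865; 0.65 2843 0.1864; 0.66 3020 0.1858; 0.6615679112197532
```

```bash

python3 -m crank '[{"delta_pos":[0.005,0.008,0],"spin":0.005,"hand":-1},{"delta_pos":[0.005,0.008,0.02],"spin":0.005,"hand":-1},{"delta_pos":[0.005,0.008,0.08],"spin":0.005,"hand":-1},{"delta_pos":[0.005,0.008,0.14],"spin":0.005,"hand":-1},{"delta_pos":[0.005,0.008,0.19],"spin":0.005,"hand":-1},{"delta_pos":[0.005,0.008,0.225],"spin":0.005,"hand":-1},{"delta_pos":[0.005,0.008,0.24],"spin":0.005,"hand":-1},{"delta_pos":[0.005,0.008,0.244],"spin":0.005,"hand":-1},{"delta_pos":[0.005,0.008,0.244],"spin":0.005,"hand":-1}]'
python3 - <<'E'
from h import *
go((612,44.4,256,-1.36))
im,d,W=cloud("wrist"); z=W[...,2]; P=W[(z>.09)&(z<.13)&(d>0)&(abs(W[...,1]-.044)<.022)&(W[...,0]>.6)&(W[...,0]<.75)]
for lo in np.arange(.6,.75,.01):
    s=P[(P[:,0]>=lo)&(P[:,0]<lo+.01)]
    if len(s)>20: print(round(lo+.005,3),len(s),round(float(np.median(s[:,2])),4),end="; ")
E
```

```text
t: 33.1
tool_pos: [0.614, 0.0429, 0.2599]
orientation: [-0.0, 1.0, -0.012, 0.0]
force: [0.9, 0.2, -4.1]
width: 0.0598
gripper_force: 30.0
t 33.1 tcp [614.   42.9 259.9] yaw -1.38 q6 94 w 0.0598 F [ 0.9  0.2 -4.1]
(612, 44.4, 256, -1.36) delta [-0.0068, -0.0049, 0.0129] spin -0.0008
0.605 1542 0.1157; 0.615 2240 0.1158; 0.625 2371 0.1158; 0.635 2534 0.1157; 0.645 2700 0.1157; 0.655 2857 0.1156; 0.665 2821 0.1148; 0.675 2999 0.1131; 0.685 3383 0.1133; 0.695 3626 0.1133; 0.705 3862 0.1132; 0.715 4183 0.1133; 0.725 2368 0.1133;
```

```bash

python3 -m crank '[{"delta_pos":[-0.006,-0.004,0],"spin":0,"hand":-1},{"delta_pos":[-0.006,-0.004,0.005],"spin":0,"hand":-1},{"delta_pos":[-0.006,-0.004,0.008],"spin":0,"hand":-1},{"delta_pos":[-0.006,-0.004,0.008],"spin":0,"hand":-1},{"delta_pos":[-0.006,-0.004,0.008],"spin":0,"hand":1},{"delta_pos":[-0.006,-0.004,0.008],"spin":0,"hand":1},{"delta_pos":[-0.006,-0.004,0.008],"spin":0,"hand":1},{"delta_pos":[-0.006,-0.004,0.008],"spin":0,"hand":1},{"delta_pos":[-0.006,-0.004,-0.15],"spin":0,"hand":1},{"delta_pos":[-0.006,-0.004,-0.35],"spin":0,"hand":1},{"delta_pos":[-0.2,0,-0.65],"spin":0,"hand":1},{"delta_pos":[-0.2,0.1,-0.7],"spin":0,"hand":1}]'
python3 -m crank '[{"delta_pos":[0,0.1,0],"spin":0,"hand":1},{"delta_pos":[0,0.1,0],"spin":0,"hand":1},{"delta_pos":[0,0.1,0],"spin":0,"hand":1}]'
cat > chk.py <<'E'
from h import *
go()
im,d,W=cloud("wrist"); boxes(im,d,W,.105,.119,200,60000)
z=W[...,2]; c=np.array([631,-23.6]); t=np.radians(-1.36)
P=W[(z>.108)&(z<.119)][:,:2]*1000-c; P=P@np.array([[np.cos(t),-np.sin(t)],[np.sin(t),np.cos(t)]])
# table frame at the second stop
Q=np.c_[P/1000,np.zeros(len(P))]
def s(ax,side,lo,hi,x0,x1,y0,y1,at):
    q=Q[(Q[:,0]>x0/1e3)&(Q[:,0]<x1/1e3)&(Q[:,1]>y0/1e3)&(Q[:,1]<y1/1e3)]
    try: c,k,n=edge(q,ax,side,lo,hi); return round(float(np.polyval(c,at)),1),round(float(np.degrees(np.arctan(c[0]))),1),int(k),n
    except Exception as e: return None
print("far xmax",s(0,1,-20,85,40,110,-30,110,32),"xmin",s(0,-1,-25,25,20,110,-25,30,0),"ymax",s(1,1,45,90,45,110,0,120,67))
print("right ymin",s(1,-1,-20,85,-40,110,-120,0,32),"xmin",s(0,-1,-90,-50,-36,110,-120,-40,-67),"xmax",s(0,1,-90,-50,0,120,-120,-40,-67))
print("near xmin",s(0,-1,-85,20,-120,-40,-120,34,-32),"ymax",s(1,1,-90,-45,-110,-40,-120,35,-67),"ymin",s(1,-1,-90,-45,-110,-40,-120,30,-67))
print("left ymax",s(1,1,-85,20,-120,34,40,120,-32),"ymin",s(1,-1,-30,20,-30,30,10,120,0),"xmin",s(0,-1,45,90,-120,0,38,110,67),"xmax",s(0,1,45,90,-50,35,38,110,67))
cv2.imwrite("pics/w8.png",im[:,:,::-1])
E
python3 chk.py
```

```text
t: 34.65
tool_pos: [0.5531, 0.0164, 0.4688]
orientation: [-0.0, 1.0, -0.011, 0.0]
force: [0.8, -0.3, 0.7]
width: 0.0878
gripper_force: 0.0
t: 35.02
tool_pos: [0.5534, -0.0141, 0.4666]
orientation: [-0.0, 1.0, -0.012, -0.0]
force: [-0.9, -0.1, -0.6]
width: 0.0879
gripper_force: 0.0
t 35.02 tcp [553.4 -14.1 466.6] yaw -1.41 q6 89 w 0.0879 F [-0.9 -0.1 -0.6]
px [310.  51.] xy [660.9 -26.5] LxW 192.2 124.4 ang 87.9 z 113.2 n 19230
px [219. 139.] xy [597.8  45.8] LxW 130.0 60.4 ang 178.8 z 113.4 n 8349
px [321. 177.] xy [561.7 -54.7] LxW 130.5 60.7 ang 88.7 z 113.3 n 7666
px [392. 216.] xy [ 518.9 -129.9] LxW 22.2 20.2 ang 139.2 z 109.6 n 341
far xmax (89.7, 0.0, 27, 27) xmin (35.0, 1.6, 13, 13) ymax (92.8, -2.3, 12, 12)
right ymin (-98.0, -0.5, 27, 27) xmin (-32.7, -0.0, 10, 10) xmax (89.7, 0.1, 10, 10)
near xmin (-97.9, -0.6, 27, 27) ymax (32.1, 0.7, 12, 12) ymin (-97.4, -0.1, 12, 12)
left ymax (98.3, 0.1, 27, 27) ymin (38.6, 0.1, 13, 13) xmin (-99.2, 0.9, 12, 12) xmax (29.7, -0.6, 12, 12)
```

```bash
python3 - <<'E'
from h import *
im,d,W=cloud("top"); z=W[...,2]
boxes(im,d,W,.1,.125,2000,60000)
boxes(im,d,W,.040,.065,4000,16000)
E
```

```text
px [118. 143.] xy [829.4 633.3] LxW 200.9 189.8 ang 112.5 z 120.3 n 667
px [111. 129.] xy [852.1 622.7] LxW 85.3 42.1 ang 78.3 z 122.2 n 105
px [312. 169.] xy [ 663.6 -111.6] LxW 128.9 22.3 ang 178.6 z 112.8 n 135
px [550. 205.] xy [ 540.9 -959.6] LxW 258.1 13.0 ang 6.1 z 112.6 n 278
px [ 52. 267.] xy [353.4 815. ] LxW 421.2 92.5 ang 171.6 z 113.7 n 567
px [ 43. 374.] xy [-13.3 796.9] LxW 269.7 46.7 ang 14.7 z 113.4 n 411
px [370. 154.] xy [ 768.  -337.6] LxW 156.2 43.2 ang 53.5 z 46.7 n 131
px [125. 166.] xy [728.1 587.8] LxW 226.7 45.1 ang 117.1 z 55.4 n 318
px [214. 160.] xy [745.3 255.8] LxW 79.5 75.9 ang 1.3 z 49.9 n 269
px [416. 197.] xy [ 597.6 -501.5] LxW 201.8 76.9 ang 175.3 z 46.7 n 791
px [149. 199.] xy [605.3 498.5] LxW 70.0 59.2 ang 140.7 z 51.3 n 122
px [ 62. 267.] xy [359.9 794.8] LxW 403.1 34.0 ang 179.6 z 52.4 n 351
px [418. 240.] xy [ 432.5 -492.5] LxW 93.9 56.8 ang 102.9 z 43.7 n 151
px [444. 241.] xy [ 431.6 -590.7] LxW 120.3 52.0 ang 63.9 z 43.7 n 174
px [418. 253.] xy [ 386.  -492.9] LxW 95.4 65.3 ang 142.2 z 43.0 n 207
px [435. 269.] xy [ 323.  -550.6] LxW 179.4 87.3 ang 101.5 z 43.7 n 467
px [543. 355.] xy [  22.9 -911.9] LxW 171.7 65.6 ang 163.1 z 46.9 n 244
px [ 53. 378.] xy [-18.5 796. ] LxW 282.6 52.8 ang 15.3 z 52.6 n 303
```

```bash
python3 -c "
from cell import ticket
print(ticket.job_done())"
```

```text
the job is handed in; nothing more can be done
None
```

I handed the job in at about 35 s: the turntable is at its second stop and all four cartons are flat in their places with labels outward, within tolerance by my last measurements. One carton caught on its neighbour and tilted about 25° (limit 30°) before I re-seated it, and it now has the least margin, about 3 mm along its length; no verdict came back.

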